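# Nip up the hold-down nut of the setting post

### The job

The setting post has worked loose: take the red-handled T wrench out of the tool block, reach down the post's bore and fit it right down over the hold-down nut, without leaning on it. Turn the nut clockwise until you feel it land on its washer, then give it another eighth of a turn (45 degrees, certainly not more than 70) so the post is held without crushing the washer. Stand the wrench back upright, fully down in its own hole in the block, and leave the other things on the bench where they are.

Things in the scene. Friction and masses are not known exactly. Their poses are not given: they have to be found in the camera images.
- post: setting post, fixed: grey cast column with a bright steel rim, 72 mm outside diameter, 120 mm tall, on a round foot 120 mm across. Origin at the centre of its underside, z up the bore's axis. It is held down by the nut at the bottom of its bore
- post_mouth (a point): centre of the bore's mouth, 120 mm above the bench; z up the bore's axis. The bore is round, 47 mm wide (55 mm at the mouth, narrowing over the top 6 mm), and ends in a flat floor 95 mm below the mouth (25 mm above the bench)
- nut_spot (a point): point on the bore's axis at mid-height of the brass hexagon nut, fixed to the post (does not turn with the nut). The nut is 30 mm across flats, 16 mm high, upper edge chamfered, top 44 mm above the bench, on a 3 mm washer on the bore's floor; a 20 mm stud end stands 6 mm out of it. How its flats face differs each time and is not measured. It tightens clockwise seen from above
- washer_top (a point): centre of the upper face of the fibre washer under the nut. The nut first runs down easily (0.08 N m) for some 30 to 150 degrees, unknown each time, until it lands on the washer. From then it takes at once 0.55 N m, rising 0.15 N m per rad (part of it relaxes whenever turning stops), stays where left, and sinks this face only 0.24 mm per rad (0.19 mm for 1/8 turn): far below the noise
- rack_hole (a point): centre of the mouth of the wrench's hole in the fixed wooden tool block, 55 mm above the bench: round, 48.5 mm wide, mouth chamfered 3 mm, 45 mm deep. z up, x and y along the block's sides. The block is 95 mm (x) by 170 mm (y) by 55 mm high; its centre is 38 mm along +y from the hole. Four punches stand fixed in it, tops up to 115 mm above the bench
- wrench_grip (a point): centre of the wrench's red cross handle, 180 mm above the wrench's lower end: a bar 110 mm long (this x), 16 mm thick (y), 22 mm high (z, up along the shaft). The wrench is one rigid loose piece, 0.34 to 0.53 kg: handle, 14 mm round shaft, hexagonal steel tube. At the start it stands in its hole in the block, its lower end on the hole's floor
- wrench_tip (a point): centre of the open lower end of the wrench's hexagonal tube (48 mm long, 31.6 mm across inside flats, 43 mm over outside corners, open 42 mm deep; z up the shaft). About 6 degrees of play each way on the nut. Off the nut's angle it stands on the nut's upper edge with this end about 43 mm above the bench; when the flats agree it drops to the bore's floor, 25 mm above the bench
- head_mid (a point): loose steel setting head taken out of the post (60 mm across, 48 mm high), standing on the bench; point at half its height. Leave alone
- glue_mid (a point): amber glue jar with white cap, 58 mm across, 85 mm high; point at half its height. Leave alone
- mallet_mid (a point): dark hammer lying flat, about 230 mm long; point near the middle of its handle. Leave alone
- tray_mid (a point): white open tray of brass rivets, 85 by 115 by 28 mm; point at its centre. Leave alone
Mind the look-alikes: they are no part of the job. Of the things that look like the part that bears wrench_grip, the largest one is meant.

How it is judged (in metres and radians):
On the way, in this order (a step that is already met when the one before it is completed fails the run):
1. the wrench is fully down over the nut: its lower end within 6 mm of the bore's floor and within 5 mm of the bore's axis (z of wrench_tip in the frame of post below 0.031 m and horizontal distance between wrench_tip and post_mouth below 0.005 m), for 0.2 s.
2. the nut is nipped up: turned at least 25 degrees past landing on its washer (distance of washer_top from where it was at the start of the episode above 0.000104 m), for 0.2 s.
At the end, for the whole second after the job is handed in: the nut is 25 to 75 degrees past landing on its washer (washer squeezed 0.10 to 0.31 mm), and the wrench stands released and upright (within 0.12 rad) in its hole in the block, its lower end within 7 mm of the hole's axis and within 5 mm of the hole's floor (distance of washer_top from where it was at the start of the episode between 0.000104 and 0.000313 m and horizontal distance between wrench_tip and rack_hole below 0.007 m and z of wrench_tip in the frame of rack_hole below -0.04 m and angle between wrench_grip's own z axis and vertical below 0.12 rad); the robot touches nothing.
It fails at once if the nut is turned more than 75 degrees past landing on its washer (washer squeezed over 0.31 mm) (distance of washer_top from where it was at the start of the episode above 0.000313 m).
It fails at once if the wrench is pressed on the post or nut with more than 35 N while it is not down over the nut (lower end over 6 mm above the bore's floor) (contact force between wrench and post above 35 N and z of wrench_tip in the frame of post above 0.031 m).
It fails at once if a bystander (setting head, glue jar, hammer, tray) is moved more than 20 mm (distance of any of head_mid, glue_mid, mallet_mid, tray_mid from where it was at the start of the episode above 0.02 m).
It also fails if it takes over 72 s, if anything falls off the work surface, if the arm or the gripper's body presses on something with over 40 N, if the wrist force passes 120 N, or if a joint passes its speed limit or range.

### The arm

A 6-joint arm with a two-finger parallel gripper is mounted at the origin on the work surface. World frame = base frame: x ahead of the robot, y to its left, z up, the work surface at z = 0. Lengths are in mm, angles in rad, forces in N, time in s.
With the tool pointing down it reaches from about 350 to 975 mm from the base axis. Payload 7.1 kg.
Tool frame: the origin (TCP) lies midway between the tips of the shut fingers; the grasp point (between the pads) lies 19 mm behind it (ctrl.hold_point_z is the distance from the TCP to the grasp point, in mm); z points along the fingers, y is the direction in which the jaws open and shut (so a half turn about z gives the same grasp; the last joint's range is limited). The gripper opens to 88 mm and grips with 3 to 60 N. Pads are 20 mm wide; open, the fingers measure 115 mm over their backs; the gripper's body (75 mm by 178 mm) begins 61 mm behind the grasp point.
Start: joints at [1.206, 0.423, 1.63, -0, 1.089, -0.019], TCP at [211.811, 587.997, 222.675] pointing down, gripper open.
Joint ranges: [-3, 3], [-0.9, 2.11], [0.09, 2.58], [-1.31, 4.45], [0.11, 2.69], [-2.54, 2.54]. Speed limits (rad/s): [2.39, 2.39, 3.01, 3.14, 3.14, 3.14].

### API

Orientations are given as a rotation vector (axis times angle).
In Python, from workcell import ctrl, eyes gives the robot as it stands.
- The arm moves only by the tool move_arm, never from a script. Its argument "deltas" is a list of rows, each a list of 6 numbers: the shift along the tool's x, y, z in mm, then the turn, a rotation vector about the tool's x, y, z in rad. A call has 1 to 5 rows; each row shifts and turns the pose as measured when the row begins, along the tool's axes as they then stand; what a row does not reach is not made up. A row lasts 1/12 s, in which the tool goes at most 41.7 mm and 7.16 degrees, less where a joint would pass 70% of its speed; a pose out of reach is approached as far as the arm can. A call is refused whole if a number of a shift passes 41.7 or a number of a turn 0.125, either way. A call with a gripper value outside its range is refused whole. "hand" is the closure, from -1 (fully open) to 1 (shut), set as the call begins (left out, the last holds). The fingers move at their own pace and stop on an object; the grip force is fixed at half the most. Time passes only in rows, so rows that do not move let the fingers close. It gives the time, the measured TCP pose, the force and the opening at its end, in the units of the state.
- ctrl.get_obs(): the state, without advancing time (a new reading comes with each control period).
- eyes.get_image(name): name is "side" or "top"; returns a dict with "frame" (400x640x3 uint8, red, green, blue), "range_z" (400x640 float32, mm along the optical axis (not along the pixel's ray), 0 where there is no reading), "fx", "fy", "cx", "cy" (pixels), "cam_to_world" (4x4, takes a point from camera to world coordinates). Camera axes: x right, y down, z forward; pixel columns grow to the right and rows downward; lengths in mm; the calibration is good to about 2 mm. A picture is of the moment at which its call begins.
- ctrl.close_job(): hands the job in, once; it reports no verdict.
The state is a dict: "t": time; "qpos": joint angles; "qvel": joint speeds; "joint_torque": joint torques, N m; "ee_pos": TCP position; "orientation": TCP orientation; "ft_force": force on the tool from outside, world axes, zero at the start; "moment": the same for the moment, N m; "width": finger opening in mm.
Only numpy, scipy, OpenCV 4.12 (cv2) and the standard library are available. Lean on these libraries where they do the work, as an engineer would, in place of code of your own. Each camera call takes 0.05 s, during which the arm holds its last target.

## Working session

There is one attempt and no reset: what is moved stays moved. The work goes in short steps, Python scripts to look and compute and a tool call to move; the robot and the scene stay as the last step left them, time stands still between calls to the robot, and variables do not carry over. Pictures are saved under pics/ and viewed, and the job is handed in when it is done.

Besides the shell and the picture viewer there is one more tool, called as name(argument=value, ...), one argument or row to a line, values as JSON. move_arm: Moves the arm, as the interface text tells. Its arguments: {"type":"object","properties":{"deltas":{"type":"array"},"hand":{"type":"number"}},"required":["deltas"]}

```bash
mkdir -p pics; ls; python3 - <<'E'
from workcell import ctrl, eyes
import cv2,numpy as np
print(ctrl.get_obs())
for n in("side","top"):
    d=eyes.get_image(n); cv2.imwrite(f"pics/{n}0.png",d["frame"][:,:,::-1]); np.savez(f"{n}0.npz",**d)
    print(n,d["fx"],d["fy"],d["cx"],d["cy"]);print(np.round(d["cam_to_world"],3))
E
```

```text
pics
{'t': 0.0, 'qpos': array([ 1.20599410e+00,  4.23856983e-01,  1.63070024e+00,  3.55999187e-06,
        1.08859595e+00, -1.90160167e-02]), 'qvel': array([ 8.20033538e-04,  3.22847803e-05, -1.26962325e-03,  8.12551752e-04,
        8.54031528e-04,  1.53051860e-03]), 'joint_torque': array([-1.25818828e-03, -5.44633842e+01, -2.73658955e+01,  6.43273001e-02,
        2.30491109e-02, -1.60384880e-04]), 'ee_pos': array([211.61762952, 587.4826212 , 221.88759693]), 'orientation': array([-5.40408387e-01, -3.09445761e+00,  2.40508688e-03]), 'ft_force': array([1.15947593, 0.0629982 , 0.25540238]), 'moment': array([ 0.01367311, -0.01327347, -0.01231447]), 'width': 87.86268918503455}
side 364.4532253278864 364.4532253278864 320.1342933641662 205.5434369661515
[[ 9.79000e-01 -1.26000e-01  1.59000e-01  4.75566e+02]
 [-2.02000e-01 -5.46000e-01  8.13000e-01 -6.73049e+02]
 [-1.50000e-02 -8.28000e-01 -5.60000e-01  5.28844e+02]
 [ 0.00000e+00  0.00000e+00  0.00000e+00  1.00000e+00]]
top 423.8776506038346 423.8776506038346 318.51687696873415 191.11128397478015
[[-8.000000e-03 -9.910000e-01  1.310000e-01  4.283060e+02]
 [-1.000000e+00  6.000000e-03 -1.700000e-02 -5.726100e+01]
 [ 1.600000e-02 -1.310000e-01 -9.910000e-01  1.233296e+03]
 [ 0.000000e+00  0.000000e+00  0.000000e+00  1.000000e+00]]
```

View pics/side0.png

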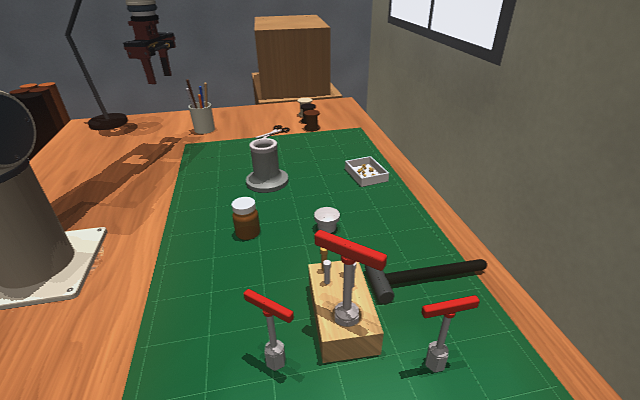

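View pics/top0.png

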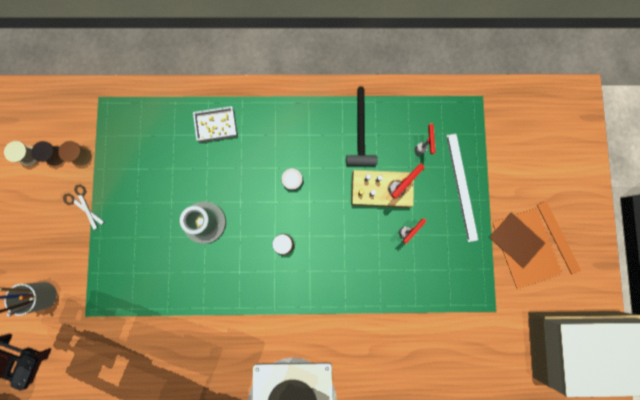

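Lookalikes with red T handles: in the block at top (407,181) / side (350,249); free-standing ones at top (432,138) / side (450,307) and top (414,231) / side (268,305). By the description I choose the one in the block, which is the largest. Next: measure and crop.

```bash
cat > h.py <<'E'
import cv2,numpy as np
def load(f): return dict(np.load(f))
def pts(d,m):
    v,u=np.nonzero(m&(d["range_z"]>0)); z=d["range_z"][v,u]
    p=np.stack([(u-d["cx"])/d["fx"]*z,(v-d["cy"])/d["fy"]*z,z,np.ones_like(z)])
    return (d["cam_to_world"]@p)[:3].T,u,v
def onplane(d,u,v,z):
    u=np.atleast_1d(u).astype(float);v=np.atleast_1d(v).astype(float)
    r=np.stack([(u-d["cx"])/d["fx"],(v-d["cy"])/d["fy"],np.ones_like(u)])
    T=d["cam_to_world"];w=T[:3,:3]@r;s=(z-T[2,3])/w[2]
    return (T[:3,3:]+w*s).T
def proj(d,P):
    P=np.atleast_2d(P);T=np.linalg.inv(d["cam_to_world"]);c=T[:3,:3]@P.T+T[:3,3:]
    return np.stack([c[0]/c[2]*d["fx"]+d["cx"],c[1]/c[2]*d["fy"]+d["cy"]],1)
def red(d):
    h=cv2.cvtColor(d["frame"],cv2.COLOR_RGB2HSV); return ((h[...,0]<6)|(h[...,0]>174))&(h[...,1]>170)&(h[...,2]>90)
E
cat > m0.py <<'E'
from h import *
for n in("side","top"):
    d=load(n+"0.npz"); m=red(d)
    k,l,s,c=cv2.connectedComponentsWithStats(m.astype(np.uint8))
    for i in range(1,k):
        if s[i,4]<30: continue
        P,u,v=pts(d,l==i); zt=np.percentile(P[:,2],90)
        T=P[P[:,2]>zt-6]
        r=cv2.minAreaRect(T[:,:2].astype(np.float32))
        print(n,c[i].round(),s[i,4],"ztop",zt.round(1),"rect",np.round(r[0],1),np.round(r[1],1),round(r[2],1))
d=load("top0.npz")
h=cv2.cvtColor(d["frame"],cv2.COLOR_RGB2HSV)
# post
P,u,v=pts(d,np.ones((400,640),bool))
q=(P[:,2]>112)&(P[:,2]<130)&(abs(P[:,1]-230)<80)&(abs(P[:,0]-390)<120)
print("rim n",q.sum(),P[q].min(0),P[q].max(0),P[q].mean(0)); print(cv2.minEnclosingCircle(P[q][:,:2].astype(np.float32)))
# block top by height
q=(P[:,2]>48)&(P[:,2]<60)&(P[:,1]<-90)&(P[:,1]>-340)&(P[:,0]>330)&(P[:,0]<520)
hh=h[v,u]; q&=(hh[:,0]>10)&(hh[:,0]<30)&(hh[:,1]>60)
r=cv2.minAreaRect(P[q][:,:2].astype(np.float32)); print("block",q.sum(),r,P[q][:,2].mean())
for n,(a,b,c,e) in {"top":(340,450,110,250),"side":(230,500,200,385)}.items():
    f=load(n+"0.npz")["frame"][c:e,a:b,::-1]; k=760/ (b-a) if n=="side" else 4
    k=min(k,4); cv2.imwrite(f"pics/crop_{n}.png",cv2.resize(f,None,fx=k,fy=k,interpolation=cv2.INTER_CUBIC))
f=d["frame"][190:255,165:240,::-1]; cv2.imwrite("pics/crop_post.png",cv2.resize(f,None,fx=8,fy=8,interpolation=cv2.INTER_CUBIC))
E
python3 m0.py
```

```text
side [352. 250.] 1128 ztop 201.2 rect [ 588.6 -298.3] [ 16.7 109.1] 45.1
side [270. 304.] 448 ztop 141.8 rect [ 467.9 -324.1] [11.9 80.1] 46.0
side [451. 306.] 682 ztop 141.7 rect [ 710.5 -379.9] [79.1 12.4] 1.7
side [266. 313.] 31 ztop 125.8 rect [ 463.8 -328.3] [ 3.6 12.2] 48.9
top [431. 138.] 128 ztop 144.4 rect [ 712.7 -377.3] [77.4 10.7] 0.9
top [407. 181.] 246 ztop 204.6 rect [ 590.  -296.2] [ 14.5 107.5] 46.7
top [414. 231.] 119 ztop 144.9 rect [ 468.5 -321.6] [ 9.1 76.6] 47.0
rim n 245 [464.58530319 213.64356371 112.23082203] [509.45518533 286.95418721 128.00027784] [485.6593806  250.24751594 120.21966996]
((498.85321044921875, 250.90341186523438), 37.49062728881836)
block 0 ((0.0, 0.0), (0.0, 0.0), 0.0) nanm0.py:20: RuntimeWarning: Mean of empty slice.
  r=cv2.minAreaRect(P[q][:,:2].astype(np.float32)); print("block",q.sum(),r,P[q][:,2].mean())
  ret = ret.dtype.type(ret / rcount)
```

```bash
cat > m1.py <<'E'
from h import *
from scipy.optimize import least_squares
for n in("top","side"):
    d=load(n+"0.npz"); h=cv2.cvtColor(d["frame"],cv2.COLOR_RGB2HSV)
    P,u,v=pts(d,np.ones((400,640),bool))
    q=(P[:,2]>114)&(P[:,2]<126)&(abs(P[:,1]-250)<70)&(abs(P[:,0]-500)<70)
    c,r=cv2.minEnclosingCircle(P[q][:,:2].astype(np.float32)); print(n,"rim",q.sum(),np.round(c,1),round(r,1),P[q][:,2].mean(), "px",u[q].mean(),v[q].mean(),proj(d,[c[0],c[1],120]))
    m=np.zeros((400,640),np.uint8); m[v[q],u[q]]=255
    # outer contour pixel cast to 120 plane
    cs=max(cv2.findContours(m,cv2.RETR_EXTERNAL,cv2.CHAIN_APPROX_NONE)[0],key=len)[:,0]
    W=onplane(d,cs[:,0],cs[:,1],120.)[:,:2]
    f=least_squares(lambda p:np.hypot(*(W-p[:2]).T)-p[2],[*c,36],loss="soft_l1"); print("  circle fit",f.x.round(1))
    q=(P[:,2]>47)&(P[:,2]<62)&(P[:,1]<-90)&(P[:,1]>-420)&(P[:,0]>480)&(P[:,0]<720)
    hh=h[v,u]; q&=(hh[:,0]>10)&(hh[:,0]<35)&(hh[:,1]>50)
    m=np.zeros((400,640),np.uint8); m[v[q],u[q]]=255
    m=cv2.morphologyEx(m,cv2.MORPH_OPEN,np.ones((3,3)))
    cs=max(cv2.findContours(m,cv2.RETR_EXTERNAL,cv2.CHAIN_APPROX_NONE)[0],key=len)[:,0]
    W=onplane(d,cs[:,0],cs[:,1],55.)[:,:2]
    print("  block",q.sum(),cv2.minAreaRect(W.astype(np.float32)))
    cv2.imwrite(f"pics/mask_{n}.png",m)
E
python3 m1.py
python3 - <<'E'
import cv2
f=cv2.imread("pics/top0.png")
g=lambda a,b,c,e:cv2.resize(f[c:e,a:b],None,fx=5,fy=5,interpolation=cv2.INTER_CUBIC)
import numpy as np
cv2.imwrite("pics/c1.png",np.hstack([g(345,430,155,225),g(170,240,155+30,225+30)]))
s=cv2.imread("pics/side0.png");cv2.imwrite("pics/c2.png",cv2.resize(s[215:365,290:400],None,fx=4,fy=4,interpolation=cv2.INTER_CUBIC))
E
```

```text
top rim 393 [500.1 250.7] 38.0 120.30710687244824 px 193.5267175572519 220.20356234096693 [[193.50193401 220.37327246]]
  circle fit [500.9 250.   36.3]
  block 1544 ((591.1171264648438, -257.43560791015625), (168.6905517578125, 95.84248352050781), 87.00865173339844)
side rim 218 [503.9 249.4] 38.3 118.44356647580918 px 263.1880733944954 144.27522935779817 [[263.55496923 143.18206027]]
  circle fit [502.7 244.   38.7]
  block 3374 ((590.8486328125, -261.82269287109375), (175.31539916992188, 95.29667663574219), 86.91992950439453)
```

View pics/c1.png

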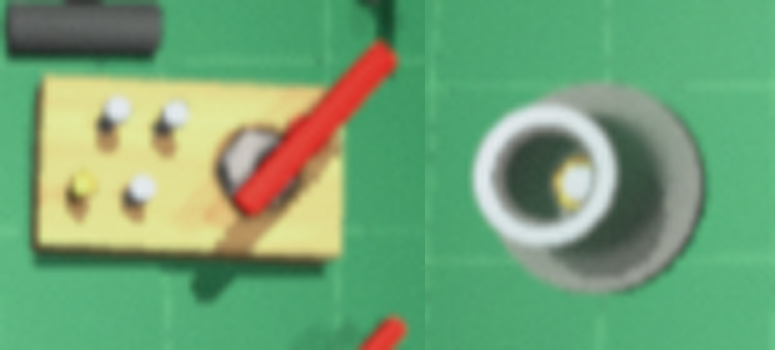

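View pics/c2.png

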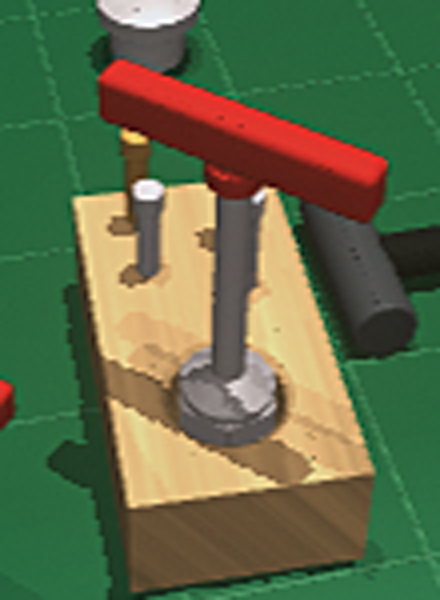

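Crop check: the wrench in the block (top 407,181; side 350,249) has a bar of about 109 mm. The two decoys are about 80 mm long with tops at 142 mm. The choice holds.

```bash
cat >> h.py <<'E'
from scipy.spatial.transform import Rotation as R
def plan(x,y,z,yaw):
    from workcell import ctrl
    o=ctrl.get_obs(); C=R.from_rotvec(o["orientation"]); X=C.as_matrix()[:,0]
    a=np.radians(yaw); G=R.from_matrix(np.array([[np.cos(a),np.sin(a),0],[np.sin(a),-np.cos(a),0],[0,0,-1]]).T.T)
    d=C.inv().apply(np.array([x,y,z])-o["ee_pos"]); w=(C.inv()*G).as_rotvec()
    print("t",round(o["t"],2),"pos",o["ee_pos"].round(1),"yaw",round(float(np.degrees(np.arctan2(X[1],X[0]))),2),"tilt",C.as_matrix()[:2,2].round(4),"w",round(o["width"],1))
    print("q",o["qpos"].round(3),"F",o["ft_force"].round(2),"M",o["moment"].round(3))
    print("DELTA mm",d.round(1),"turn",w.round(4),"| after-turn shift",G.inv().apply(np.array([x,y,z])-o["ee_pos"]).round(1))
E
cat > p.py <<'E'
import sys;from h import *
plan(*map(float,sys.argv[1:5]))
E
python3 - <<'E'
from h import *
for n in("top","side"):
    d=load(n+"0.npz");m=red(d);k,l,s,c=cv2.connectedComponentsWithStats(m.astype(np.uint8));i=1+np.argmax(s[1:,4])
    v,u=np.nonzero(l==i)
    if n=="top":
        W=onplane(d,u,v,201.)[:,:2];mu=W.mean(0);e=np.linalg.eigh(np.cov((W-mu).T))[1][:,1];print(mu,np.degrees(np.arctan2(e[1],e[0])),np.ptp((W-mu)@e))
    else:
        P,_,_=pts(d,l==i);T=P[P[:,2]>197][:,:2];mu=T.mean(0);e=np.linalg.eigh(np.cov((T-mu).T))[1][:,1];print(mu,np.degrees(np.arctan2(e[1],e[0])))
E
python3 p.py 589.5 -297 270 135.5
```

```text
[ 588.78283448 -294.81448321] 136.44060649494747 107.80972370954186
[ 590.04555271 -301.34454508] 136.07781507623469
t 0.1 pos [211.6 587.6 222. ] yaw 160.19 tilt [-0.0005 -0.0013] w 87.9
q [ 1.206  0.424  1.631  0.     1.089 -0.019] F [ 0.15  0.59 -0.18] M [ 0.    -0.046  0.038]
DELTA mm [-655.3 -704.2  -47.1] turn [-1.300e-03  3.000e-04  4.309e-01] | after-turn shift [-889.5 -366.1  -48. ]
```

move_arm(
  deltas=[
    [0,0,-12,0,0,0.104],
    [0,0,-12,0,0,0.104],
    [0,0,-12,0,0,0.104],
    [0,0,-12,0,0,0.104],
    [0,0,0,0,0,0],
  ],
  hand=-1,
)

```text
t: 0.52
ee_pos: [210.9, 585.5, 268.0]
orientation: [1.195, 2.905, -0.014]
ft_force: [0.9, -0.2, 0.7]
width: 88.1
```

```bash
python3 p.py 589.5 -296.5 270 136.3
```

```text
t 0.52 pos [210.9 585.5 268. ] yaw 135.29 tilt [-0.0033 -0.0086] w 88.1
q [ 1.206  0.377  1.589 -0.     1.185  0.416] F [ 0.94 -0.16  0.7 ] M [-0.016 -0.02   0.006]
DELTA mm [-889.6 -360.4    4.4] turn [-0.0085  0.0037 -0.0177] | after-turn shift [-883.1 -376.1   -2. ]
```

move_arm(
  deltas=[
    [-36,-15,0,0,0,0],
    [-36,-15,0,0,0,0],
    [-36,-15,0,0,0,0],
    [-36,-15,0,0,0,0],
    [-36,-15,0,0,0,0],
  ],
)

```text
t: 0.93
ee_pos: [286.2, 405.2, 265.0]
orientation: [-1.156, -2.92, 0.014]
ft_force: [0.9, -0.6, 0.4]
width: 87.7
```

move_arm(
  deltas=[
    [-36,-15,0,0,0,0],
    [-36,-15,0,0,0,0],
    [-36,-15,0,0,0,0],
    [-36,-15,0,0,0,0],
    [-36,-15,0,0,0,0],
  ],
)

```text
t: 1.35
ee_pos: [367.0, 217.8, 262.5]
orientation: [-1.124, -2.931, 0.02]
ft_force: [0.8, -0.5, 0.6]
width: 88.1
```

move_arm(
  deltas=[
    [-36,-15,0,0,0,0],
    [-36,-15,0,0,0,0],
    [-36,-15,0,0,0,0],
    [-36,-15,0,0,0,0],
    [-36,-15,0,0,0,0],
  ],
)

```text
t: 1.77
ee_pos: [451.8, 32.2, 261.1]
orientation: [-1.094, -2.939, 0.021]
ft_force: [0.5, 0.6, -0.8]
width: 87.7
```

```bash
python3 p.py 589.5 -296.5 270 136.3
```

```text
t 1.77 pos [451.8  32.2 261.1] yaw 139.16 tilt [-0.0096 -0.011 ] w 87.7
q [ 0.052  0.121  1.951 -0.012  1.08  -0.8  ] F [ 0.55  0.56 -0.76] M [-0.022 -0.024 -0.026]
DELTA mm [-319.1 -158.7   -6.6] turn [-0.0146  0.0003  0.0499] | after-turn shift [-326.6 -142.5   -8.9]
```

move_arm(
  deltas=[
    [-36,-16,-1,0,0,0.01],
    [-36,-16,-1,-0.004,0,0.01],
    [-36,-16,-1,-0.004,0,0.01],
    [-36,-16,-1,-0.004,0,0.01],
    [-36,-16,-1,-0.004,0,0.01],
  ],
)

```text
t: 2.18
ee_pos: [533.4, -157.4, 263.1]
orientation: [-1.146, -2.922, -0.002]
ft_force: [0.2, 0.6, -0.4]
width: 87.8
```

```bash
python3 p.py 589.5 -296.5 270 136.3
```

```text
t 2.18 pos [ 533.4 -157.4  263.1] yaw 137.18 tilt [-0.0022  0.0024] w 87.8
q [-0.309  0.278  1.744  0.002  1.122 -1.134] F [ 0.15  0.59 -0.35] M [ 0.004 -0.001  0.004]
DELTA mm [-135.6  -63.9   -7.4] turn [ 0.0003 -0.0033  0.0154] | after-turn shift [-136.6  -61.8   -6.9]
```

move_arm(
  deltas=[
    [-35,-16,-2,0,0,0.008],
    [-35,-16,-2,0,0,0.008],
    [-35,-16,-2,0,0,0],
    [-24,-11,-1,0,0,0],
    [0,0,0,0,0,0],
  ],
)

```text
t: 2.6
ee_pos: [588.3, -302.6, 264.0]
orientation: [-1.152, -2.916, -0.001]
ft_force: [-0.6, 0.8, 0.3]
width: 87.8
```

```bash
python3 p.py 589.5 -296.5 235 136.3
```

```text
t 2.6 pos [ 588.3 -302.6  264. ] yaw 136.9 tilt [-0.0053  0.0028] w 87.8
q [-0.493  0.44   1.503 -0.     1.205 -1.312] F [-0.57  0.8   0.29] M [-0.013  0.035 -0.037]
DELTA mm [ 3.2  5.3 29. ] turn [-0.0016 -0.0058  0.0105] | after-turn shift [ 3.4  5.2 29. ]
```

move_arm(
  deltas=[
    [3,5,10,-0.002,-0.005,0.01],
    [0,0,10,0,0,0],
    [0,0,0,0,0,0],
  ],
)

```text
t: 2.85
ee_pos: [588.2, -298.2, 239.8]
orientation: [-1.161, -2.915, -0.002]
ft_force: [-0.4, 1.0, 0.5]
width: 87.9
```

```bash
python3 p.py 589.5 -296.5 171 136.3; python3 - <<'E'
from workcell import eyes
from h import *
d=eyes.get_image("side");cv2.imwrite("pics/s1.png",cv2.resize(d["frame"][100:340,230:470,::-1],None,fx=2.4,fy=2.4))
E
```

```text
t 2.85 pos [ 588.2 -298.2  239.8] yaw 136.58 tilt [-0.0033  0.0026] w 87.9
q [-4.880e-01  4.580e-01  1.531e+00  1.000e-03  1.156e+00 -1.301e+00] F [-0.43  0.99  0.5 ] M [-0.021  0.013  0.014]
DELTA mm [-0.1  2.1 68.8] turn [-0.0004 -0.0042  0.0048] | after-turn shift [ 0.2  2.1 68.8]
```

View pics/s1.png

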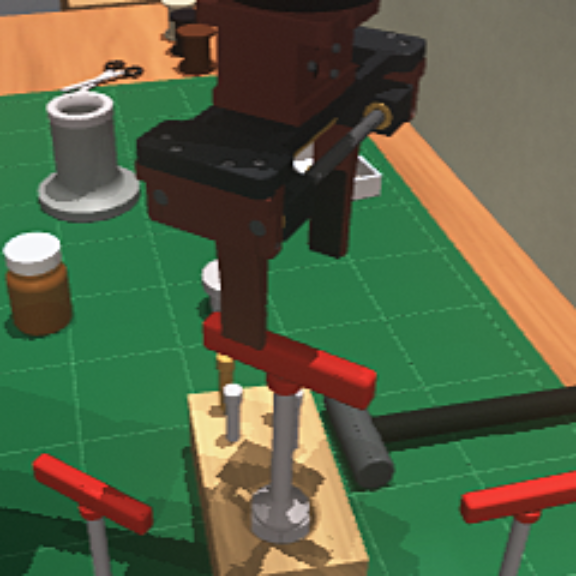

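The side view shows the open jaws above the bar, near finger at crop (250,330), bar centre at (288,360), jaws across its thin side. Descending.

move_arm(
  deltas=[
    [0,2,22,0,-0.004,0.004],
    [0,0,22,0,0,0],
    [0,0,16,0,0,0],
    [0,0,5,0,0,0],
    [0,0,0,0,0,0],
  ],
)

```text
t: 3.32
ee_pos: [590.3, -293.3, 175.7]
orientation: [1.153, 2.92, -0.001]
ft_force: [-0.1, -0.5, -0.1]
width: 87.9
```

```bash
python3 p.py 589.5 -296.5 171 136.3
```

```text
t 3.32 pos [ 590.3 -293.3  175.7] yaw 136.91 tilt [ 0.0019 -0.0011] w 87.9
q [-0.479  0.523  1.585 -0.     1.031 -1.298] F [-0.08 -0.55 -0.06] M [-0.044  0.041 -0.007]
DELTA mm [-1.6 -2.9  4.7] turn [0.0005 0.0022 0.0106] | after-turn shift [-1.6 -2.8  4.7]
```

move_arm(
  deltas=[
    [-1.5,-2.5,4.5,0,0.002,0.01],
    [0,0,0,0,0,0],
  ],
)

```text
t: 3.48
ee_pos: [590.0, -295.7, 172.2]
orientation: [1.166, 2.916, 0.001]
ft_force: [0.3, 0.2, -0.1]
width: 88.0
```

```bash
python3 p.py 589.5 -296.5 171 136.3
```

```text
t 3.48 pos [ 590.  -295.7  172.2] yaw 136.4 tilt [0.001 0.   ] w 88.0
q [-4.830e-01  5.290e-01  1.584e+00  1.000e-03  1.028e+00 -1.293e+00] F [ 0.31  0.23 -0.06] M [-0.064  0.003  0.023]
DELTA mm [-0.1 -0.9  1.2] turn [0.0007 0.0007 0.0017] | after-turn shift [-0.1 -0.9  1.2]
```

move_arm(
  deltas=[
    [0,-0.7,1,0,0,0.001],
    [0,0,0,0,0,0],
    [0,0,0,0,0,0],
    [0,0,0,0,0,0],
    [0,0,0,0,0,0],
  ],
  hand=1,
)

```text
t: 3.9
ee_pos: [591.2, -297.4, 174.9]
orientation: [1.166, 2.91, -0.0]
ft_force: [-0.4, -0.5, -0.2]
width: 58.2
```

```bash
python3 p.py 589.5 -296.5 171 136.3
```

```text
t 3.9 pos [ 591.2 -297.4  174.9] yaw 136.34 tilt [ 0.006  -0.0026] w 58.2
q [-4.840e-01  5.260e-01  1.582e+00  1.000e-03  1.027e+00 -1.293e+00] F [-0.44 -0.53 -0.2 ] M [-0.03   0.066  0.058]
DELTA mm [ 1.9 -0.5  3.9] turn [0.0023 0.0061 0.0007] | after-turn shift [ 1.9 -0.5  3.9]
```

move_arm(
  deltas=[
    [1,0,3,0,0.003,0],
    [0,0,0,0,0,0],
    [0,0,0,0,0,0],
    [0,0,0,0,0,0],
    [0,0,0,0,0,0],
  ],
)

```text
t: 4.32
ee_pos: [590.6, -296.8, 172.0]
orientation: [1.167, 2.912, 0.002]
ft_force: [-0.7, -0.5, -0.6]
width: 24.5
```

```bash
python3 p.py 589.5 -296.5 171 136.3
```

```text
t 4.32 pos [ 590.6 -296.8  172. ] yaw 136.34 tilt [ 0.0042 -0.0006] w 24.5
q [-0.484  0.529  1.584  0.002  1.024 -1.294] F [-0.67 -0.5  -0.59] M [-0.008  0.027  0.016]
DELTA mm [ 1.  -0.6  1. ] turn [0.0024 0.0035 0.0007] | after-turn shift [ 1.  -0.6  1. ]
```

move_arm(
  deltas=[
    [1,0,1,0,0.003,0],
    [0,0,0,0,0,0],
    [0,0,0,0,0,0],
    [0,0,0,0,0,0],
  ],
)

```text
t: 4.65
ee_pos: [589.6, -296.4, 170.9]
orientation: [1.168, 2.916, 0.002]
ft_force: [0.1, -1.7, -0.1]
width: 15.9
```

```bash
python3 p.py 589.5 -296.5 300 136.3
```

```text
t 4.65 pos [ 589.6 -296.4  170.9] yaw 136.35 tilt [0.0012 0.0011] w 15.9
q [-0.485  0.531  1.585  0.002  1.026 -1.294] F [ 0.13 -1.75 -0.1 ] M [-0.112  0.069  0.015]
DELTA mm [-0.000e+00  1.000e-01 -1.291e+02] turn [0.0016 0.0001 0.0009] | after-turn shift [-0.000e+00 -1.000e-01 -1.291e+02]
```

move_arm(
  deltas=[
    [0,0,-10,0,0,0],
    [0,0,-20,0,0,0],
    [0,0,-30,0,0,0],
    [0,0,-30,0,0,0],
    [0,0,-30,0,0,0],
  ],
)

```text
t: 5.07
ee_pos: [584.4, -293.4, 284.7]
orientation: [-1.161, -2.898, -0.007]
ft_force: [-0.1, -1.2, -4.8]
width: 16.0
```

```bash
python3 p.py 589.5 -296.5 310 136.3
```

```text
t 5.07 pos [ 584.4 -293.4  284.7] yaw 136.34 tilt [-0.0169  0.0116] w 16.0
q [-0.485  0.417  1.49   0.003  1.255 -1.294] F [-0.1  -1.2  -4.81] M [-0.012 -0.022 -0.044]
DELTA mm [ -5.3   1.3 -25.4] turn [-0.0032 -0.0203  0.0007] | after-turn shift [ -5.8   1.3 -25.3]
```

move_arm(
  deltas=[
    [-5,1,-20,-0.003,-0.02,0],
    [0,0,-6,0,0,0],
    [0,0,0,0,0,0],
  ],
)

```text
t: 5.32
ee_pos: [591.3, -297.3, 319.0]
orientation: [1.164, 2.906, -0.002]
ft_force: [0.3, 0.0, -3.9]
width: 15.7
```

```bash
python3 p.py 501 250 315 136.3; python3 - <<'E'
from workcell import eyes
from h import *
d=eyes.get_image("side");cv2.imwrite("pics/s2.png",cv2.resize(d["frame"][40:340,230:470,::-1],None,fx=2,fy=2))
E
```

```text
t 5.32 pos [ 591.3 -297.3  319. ] yaw 136.35 tilt [ 0.0096 -0.005 ] w 15.7
q [-0.484  0.387  1.457  0.     1.287 -1.293] F [ 0.32  0.01 -3.91] M [ 0.029  0.018 -0.021]
DELTA mm [4.432e+02 3.337e+02 4.000e-01] turn [0.003  0.0104 0.0009] | after-turn shift [443.4 333.3   4. ]
```

View pics/s2.png

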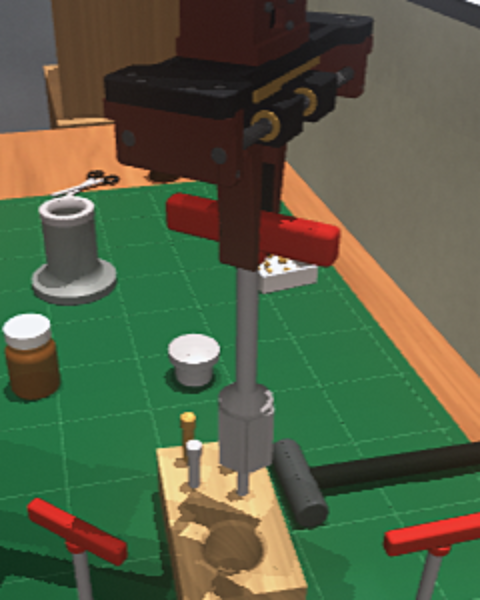

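The wrench is out and hangs upright, gripped at mid-bar; its hole is visible empty at crop (232,545).

move_arm(
  deltas=[
    [15,11,0,0.003,0.008,0],
    [28,21,0,0,0,0],
    [30,23,0,0,0,0],
    [30,23,0,0,0,0],
    [30,23,0,0,0,0],
  ],
)

```text
t: 5.78
ee_pos: [559.7, -131.2, 307.0]
orientation: [-1.178, -2.899, 0.005]
ft_force: [1.5, 0.5, -2.8]
width: 15.9
```

move_arm(
  deltas=[
    [30,23,0,0,0,0],
    [30,23,0,0,0,0],
    [30,23,0,0,0,0],
    [30,23,0,0,0,0],
    [30,23,0,0,0,0],
  ],
)

```text
t: 6.2
ee_pos: [521.8, 66.6, 297.2]
orientation: [-1.173, -2.88, 0.014]
ft_force: [0.0, 0.3, -4.5]
width: 16.2
```

```bash
python3 p.py 501 250 315 136.3
```

```text
t 6.2 pos [521.8  66.6 297.2] yaw 135.67 tilt [-0.0327  0.0039] w 16.2
q [ 0.1    0.209  1.752  0.008  1.212 -0.7  ] F [ 0.    0.34 -4.5 ] M [ 0.033 -0.117 -0.019]
DELTA mm [143.4 116.3 -16.4] turn [-0.0199 -0.0262 -0.0107] | after-turn shift [141.7 118.2 -17.8]
```

move_arm(
  deltas=[
    [22,18,-10,-0.01,-0.013,0],
    [25,20,-10,-0.01,-0.012,0],
    [28,23,0,0,0,0],
    [28,23,0,0,0,0],
    [15,12,0,0,0,0],
  ],
)

```text
t: 6.62
ee_pos: [493.6, 228.3, 307.9]
orientation: [-1.174, -2.896, 0.014]
ft_force: [-0.5, 0.7, -4.6]
width: 15.8
```

move_arm(
  deltas=[
    [7,6,0,0,0,0],
    [0,0,0,0,0,0],
  ],
)

```text
t: 6.78
ee_pos: [489.2, 241.5, 304.2]
orientation: [-1.164, -2.894, 0.019]
ft_force: [-1.0, -0.4, -3.7]
width: 15.8
```

```bash
python3 p.py 501 250 315 136.3
```

```text
t 6.78 pos [489.2 241.5 304.2] yaw 136.17 tilt [-0.0247 -0.0034] w 15.8
q [ 0.433  0.23   1.709  0.008  1.226 -0.376] F [-1.05 -0.44 -3.7 ] M [0.046 0.103 0.02 ]
DELTA mm [ -2.5  14.1 -11.1] turn [-0.0196 -0.0155 -0.0022] | after-turn shift [ -2.7  14.3 -10.8]
```

move_arm(
  deltas=[
    [-2,14,-11,-0.018,-0.014,0],
    [0,0,0,0,0,-0.12],
    [0,0,0,0,0,-0.12],
    [0,0,0,0,0,-0.12],
    [0,0,0,0,0,-0.12],
  ],
)

```text
t: 7.2
ee_pos: [497.7, 244.9, 308.4]
orientation: [-0.42, -3.102, 0.016]
ft_force: [0.1, 0.5, -3.6]
width: 16.3
```

move_arm(
  deltas=[
    [0,0,0,0,0,-0.12],
    [0,0,0,0,0,-0.12],
    [0,0,0,0,0,-0.12],
    [0,0,0,0,0,-0.12],
    [0,0,0,0,0,-0.12],
  ],
)

```text
t: 7.62
ee_pos: [495.9, 235.6, 302.6]
orientation: [0.551, -3.067, 0.018]
ft_force: [-0.1, 0.1, -4.9]
width: 15.7
```

```bash
python3 p.py 501 250 315 250
```

```text
t 7.62 pos [495.9 235.6 302.6] yaw -159.64 tilt [-0.0229 -0.0158] w 15.7
q [ 0.425  0.239  1.701 -0.005  1.229 -1.5  ] F [-0.1   0.1  -4.94] M [ 0.078 -0.     0.008]
DELTA mm [ -9.4  11.6 -12.8] turn [ 0.0053 -0.0282 -0.8663] | after-turn shift [-15.3   0.1 -12.4]
```

move_arm(
  deltas=[
    [-9,11,-13,0.005,-0.028,-0.12],
    [0,0,-1,0,0,-0.12],
    [0,0,-1,0,0,-0.12],
    [0,0,-1,0,0,-0.12],
    [0,0,-1,0,0,-0.12],
  ],
)

```text
t: 8.03
ee_pos: [499.2, 240.1, 313.5]
orientation: [1.467, -2.763, 0.02]
ft_force: [0.3, 0.7, -4.5]
width: 15.8
```

move_arm(
  deltas=[
    [0,0,-1,0,0,-0.12],
    [0,0,-1,0,0,-0.12],
    [0,0,0,0,0,0],
  ],
)

```text
t: 8.28
ee_pos: [498.3, 234.7, 312.4]
orientation: [1.8, -2.549, 0.017]
ft_force: [-0.3, -0.1, -4.6]
width: 16.1
```

```bash
python3 p.py 501 250 310 250
```

```text
t 8.28 pos [498.3 234.7 312.4] yaw -109.55 tilt [-0.0112 -0.0214] w 16.1
q [ 0.427  0.229  1.692 -0.016  1.24  -2.368] F [-0.31 -0.06 -4.64] M [ 0.125  0.037 -0.01 ]
DELTA mm [-15.3   2.6   2. ] turn [ 0.0033 -0.0239  0.0078] | after-turn shift [-15.3   2.7   2.4]
```

move_arm(
  deltas=[
    [-15,2.5,1,0.003,-0.023,0],
    [0,0,0,0,0,0],
    [0,0,0,0,0,0],
  ],
)

```text
t: 8.53
ee_pos: [500.7, 247.5, 308.8]
orientation: [1.794, -2.575, -0.001]
ft_force: [-0.5, -0.5, -5.2]
width: 15.7
```

```bash
python3 p.py 501 250 310 250;python3 - <<'E'
from workcell import eyes
from h import *
a=[]
for n in("side","top"):
    d=eyes.get_image(n);np.savez(n+"3.npz",**d);f=d["frame"][:,:,::-1]
    a.append(cv2.resize(f[20:220,180:380] if n=="side" else f[120:320,110:310],(390,390)))
cv2.imwrite("pics/s3.png",np.hstack(a))
E
python3 p.py 501 250 310 250
```

```text
t 8.53 pos [500.7 247.5 308.8] yaw -110.27 tilt [-0.0033 -0.0014] w 15.7
q [ 0.438  0.236  1.69   0.     1.219 -2.35 ] F [-0.51 -0.48 -5.19] M [-0.085  0.12  -0.041]
DELTA mm [-2.4  0.6 -1.2] turn [ 0.0026 -0.0024 -0.0047] | after-turn shift [-2.4  0.6 -1.2]
t 8.63 pos [500.7 247.7 309. ] yaw -110.2 tilt [-0.0031 -0.0012] w 15.8
q [ 0.438  0.236  1.69   0.     1.219 -2.351] F [-0.27 -0.22 -4.98] M [0.065 0.096 0.014]
DELTA mm [-2.3  0.5 -1. ] turn [ 0.0025 -0.0022 -0.0034] | after-turn shift [-2.3  0.5 -1. ]
```

View pics/s3.png

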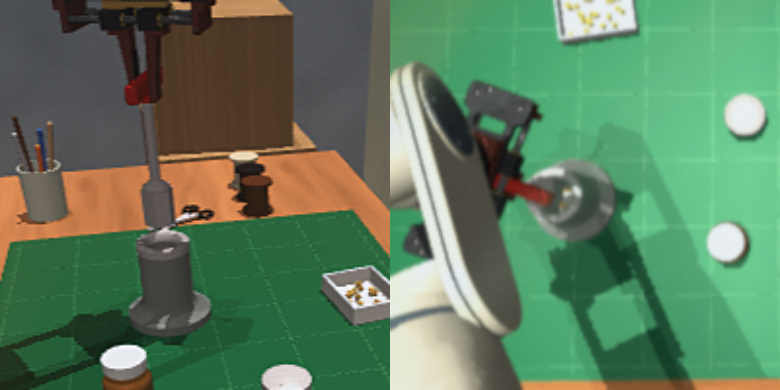

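```bash
python3 - <<'E'
from h import *
d=load("side3.npz");P,u,v=pts(d,np.ones((400,640),bool))
f=d["frame"][v,u].astype(int)
q=(abs(P[:,0]-500)<60)&(abs(P[:,1]-250)<60)&(P[:,2]<318)&(P[:,2]>125)
cam=d["cam_to_world"][:3,3]
for z0,r in((150,21),(165,21),(180,20),(205,7),(225,7),(245,7),(265,7),(285,7)):
    s=q&(abs(P[:,2]-z0)<6)
    # silhouette-based: per-row columns middle -> ray, with x at assumed y
    mids=[]
    for row in np.unique(v[s]):
        c=u[s&(v==row)]; 
        if len(c)>2: mids.append(((c.min()+c.max())/2,row,np.ptp(c)+1))
    m=np.mean(mids,0)
    W=onplane(d,m[0],m[1],0.)[0]; dirv=W-cam; 
    t=(250-cam[1])/dirv[1]; X=cam+dirv*t
    print(z0,s.sum(),"near y",np.percentile(P[s][:,1],10).round(1),"med",P[s].mean(0).round(1),"width px",m[2].round(1),"ray at y=250:",X.round(1))
# rim of post outer silhouette at lower z and the mouth
s=(abs(P[:,0]-500)<60)&(abs(P[:,1]-250)<60)
for z0 in(40,60,80,100,112):
    k=s&(abs(P[:,2]-z0)<6);mids=[]
    for row in np.unique(v[k]):
        c=u[k&(v==row)]
        if len(c)>5:mids.append(((c.min()+c.max())/2,row,np.ptp(c)+1))
    m=np.mean(mids,0);W=onplane(d,m[0],m[1],0.)[0];dirv=W-cam;t=(250-cam[1])/dirv[1];X=cam+dirv*t
    print("post",z0,m.round(1),P[k].mean(0).round(1),"x at y=250",X.round(1))
E
```

```text
150 45 near y 228.4 med [501.5 233.5 151.9] width px 13.5 ray at y=250: [500.4 250.  145.1]
165 72 near y 228.2 med [503.1 233.5 165.1] width px 12.2 ray at y=250: [504.9 250.  158.7]
180 74 near y 228.2 med [501.5 233.7 179.8] width px 13.8 ray at y=250: [501.1 250.  172.9]
205 70 near y 232.6 med [502.4 239.4 203.6] width px 11.5 ray at y=250: [502.3 250.  199.9]
225 25 near y 239.8 med [502.1 242.5 225.6] width px 4.8 ray at y=250: [502.5 250.  222.2]
245 27 near y 239.3 med [502.3 242.2 245.1] width px 5.4 ray at y=250: [502.5 250.  242.6]
265 28 near y 239.3 med [502.8 241.7 264.7] width px 5.6 ray at y=250: [503.  250.  262.6]
285 29 near y 238.8 med [502.3 241.8 284.5] width px 5.6 ray at y=250: [502.7 250.  282.1]
post 40 [265.3 174.5  19. ] [500.8 221.6  40.3] x at y=250 [499.2 250.   23.8]
post 60 [264.8 167.5  21.8] [501.7 221.9  60.1] x at y=250 [499.7 250.   46.2]
post 80 [263.5 161.5  19.7] [501.  221.8  80.1] x at y=250 [498.2 250.   65.2]
post 100 [263.  151.6  18.9] [502.3 233.6 100.7] x at y=250 [500.  250.   95.2]
post 112 [263.5 146.5  20.1] [503.1 242.7 112.6] x at y=250 [502.6 250.  110. ]
```

move_arm(
  deltas=[
    [-2.4,-0.2,10,0.002,-0.002,0],
    [0,0,15,0,0,0],
    [0,0,10,0,0,0],
    [0,0,0,0,0,0],
  ],
)

```text
t: 8.97
ee_pos: [502.0, 250.0, 271.9]
orientation: [-1.793, 2.578, -0.001]
ft_force: [-0.5, -0.0, -4.4]
width: 15.8
```

```bash
python3 p.py 500.3 250 220 250
```

```text
t 8.97 pos [502.  250.  271.9] yaw -110.36 tilt [0.001  0.0003] w 15.8
q [ 0.441  0.274  1.728 -0.     1.139 -2.345] F [-0.54 -0.04 -4.38] M [-0.033  0.052  0.006]
DELTA mm [ 0.6  1.6 51.9] turn [-0.0009  0.0007 -0.0062] | after-turn shift [ 0.6  1.6 51.9]
```

move_arm(
  deltas=[
    [0.6,1.6,8,0,0,0],
    [0,0,10,0,0,0],
    [0,0,8,0,0,0],
    [0,0,0,0,0,0],
  ],
)

```text
t: 9.3
ee_pos: [500.0, 250.2, 243.0]
orientation: [-1.793, 2.579, -0.001]
ft_force: [0.1, -0.5, -3.9]
width: 15.8
```

```bash
python3 p.py 500.3 250 220 250
```

```text
t 9.3 pos [500.  250.2 243. ] yaw -110.38 tilt [ 0.0007 -0.    ] w 15.8
q [ 0.443  0.303  1.76  -0.     1.078 -2.343] F [ 0.08 -0.48 -3.87] M [0.097 0.156 0.013]
DELTA mm [ 0.  -0.3 23. ] turn [-0.0007  0.0002 -0.0066] | after-turn shift [ 0.  -0.3 23. ]
```

move_arm(
  deltas=[
    [0,0,6,0,0,0],
    [0,0,8,0,0,0],
    [0,0,8,0,0,0],
    [0,0,0,0,0,0],
  ],
)

```text
t: 9.63
ee_pos: [500.4, 250.3, 218.9]
orientation: [-1.792, 2.578, -0.001]
ft_force: [-0.4, -1.0, -4.6]
width: 15.8
```

```bash
python3 p.py 500.3 250 204 250
```

```text
t 9.63 pos [500.4 250.3 218.9] yaw -110.38 tilt [0.0015 0.0003] w 15.8
q [ 0.443  0.332  1.78  -0.     1.028 -2.343] F [-0.43 -0.96 -4.61] M [ 0.123  0.153 -0.017]
DELTA mm [ 0.4  0.  14.9] turn [-0.0013  0.0008 -0.0067] | after-turn shift [ 0.3  0.  14.9]
```

move_arm(
  deltas=[
    [0,0,4,0,0,0],
    [0,0,4,0,0,0],
    [0,0,2,0,0,0],
    [0,0,0,0,0,0],
  ],
)

```text
t: 9.97
ee_pos: [500.7, 250.4, 207.7]
orientation: [-1.792, 2.578, -0.001]
ft_force: [-0.5, -0.7, -3.5]
width: 16.2
```

move_arm(
  deltas=[
    [0,0,2,0,0,0],
    [0,0,2,0,0,0],
  ],
)

```text
t: 10.13
ee_pos: [501.3, 250.7, 204.2]
orientation: [-1.791, 2.577, -0.001]
ft_force: [-0.1, 0.5, 3.2]
width: 15.8
```

```bash
python3 p.py 500.3 250 204 250
```

```text
t 10.13 pos [501.3 250.7 204.2] yaw -110.39 tilt [0.003 0.001] w 15.8
q [ 0.443  0.351  1.792 -0.     0.996 -2.343] F [-0.06  0.54  3.22] M [-0.002  0.197 -0.068]
DELTA mm [1.  0.7 0.2] turn [-0.0024  0.002  -0.0068] | after-turn shift [1.  0.7 0.2]
```

move_arm(
  deltas=[
    [0.5,0.4,0.3,-0.002,0.002,0.05],
    [0,0,0.3,0,0,0.05],
    [0,0,0.3,0,0,0.05],
  ],
)

```text
t: 10.38
ee_pos: [501.4, 250.0, 204.2]
orientation: [-1.589, 2.709, -0.003]
ft_force: [-1.9, -1.5, -1.7]
width: 15.6
```

```bash
python3 p.py 500.5 250.2 204 240
```

```text
t 10.38 pos [501.4 250.  204.2] yaw -119.21 tilt [ 0.002  -0.0008] w 15.6
q [ 4.420e-01  3.510e-01  1.791e+00 -2.000e-03  9.980e-01 -2.189e+00] F [-1.88 -1.49 -1.7 ] M [-0.432  0.308  0.03 ]
DELTA mm [0.3 0.9 0.2] turn [-0.0021  0.0003  0.0138] | after-turn shift [0.3 0.9 0.2]
```

move_arm(
  deltas=[
    [0.2,0.5,1,-0.002,0,0.05],
    [0,0,0.8,0,0,0.05],
    [0,0,0.8,0,0,0.05],
  ],
)

```text
t: 10.63
ee_pos: [501.0, 249.6, 203.5]
orientation: [-1.372, 2.826, -0.001]
ft_force: [-1.9, -1.0, 2.9]
width: 15.7
```

```bash
python3 p.py 500.5 250.2 204 240
```

```text
t 10.63 pos [501.  249.6 203.5] yaw -128.2 tilt [ 0.0005 -0.0007] w 15.7
q [ 4.410e-01  3.520e-01  1.792e+00 -1.000e-03  9.980e-01 -2.033e+00] F [-1.89 -1.02  2.91] M [-0.117  0.851  0.094]
DELTA mm [-0.2  0.7 -0.5] turn [-0.0008 -0.0003 -0.1431] | after-turn shift [-0.3  0.7 -0.5]
```

move_arm(
  deltas=[
    [0,0.4,1,0,0,0.05],
    [0,0,1,0,0,0.05],
    [0,0,1,0,0,0.05],
  ],
)

```text
t: 10.88
ee_pos: [500.9, 250.0, 203.5]
orientation: [-1.145, 2.924, -0.001]
ft_force: [-2.2, -0.8, 3.1]
width: 15.4
```

```bash
python3 p.py 500.5 250.2 204 230
```

```text
t 10.88 pos [500.9 250.  203.5] yaw -137.22 tilt [ 0.0015 -0.0001] w 15.4
q [ 4.420e-01  3.510e-01  1.792e+00 -1.000e-03  9.970e-01 -1.875e+00] F [-2.19 -0.75  3.08] M [-0.152  0.784  0.061]
DELTA mm [ 0.2  0.4 -0.5] turn [-0.0012  0.001  -0.1261] | after-turn shift [ 0.2  0.4 -0.5]
```

move_arm(
  deltas=[
    [0,0.2,1,0,0,0.05],
    [0,0,1,0,0,0.05],
    [0,0,1,0,0,0.05],
  ],
)

```text
t: 11.13
ee_pos: [501.1, 250.6, 203.5]
orientation: [-0.911, 3.003, 0.0]
ft_force: [-2.8, -0.4, 3.1]
width: 15.6
```

```bash
python3 p.py 500.5 250.2 204 220
```

```text
t 11.13 pos [501.1 250.6 203.5] yaw -146.24 tilt [0.003 0.001] w 15.6
q [ 0.443  0.351  1.792 -0.     0.995 -1.717] F [-2.84 -0.35  3.15] M [-0.11   0.765  0.126]
DELTA mm [ 0.8  0.  -0.5] turn [-0.001   0.0029 -0.1089] | after-turn shift [ 0.7  0.1 -0.5]
```

move_arm(
  deltas=[
    [0.8,0,1,0,0.002,0.05],
    [0,0,1,0,0,0.05],
    [0,0,1,0,0,0.05],
  ],
)

```text
t: 11.38
ee_pos: [501.1, 250.8, 203.5]
orientation: [-0.672, 3.065, 0.001]
ft_force: [-1.6, -0.8, 3.5]
width: 15.5
```

```bash
python3 p.py 500.5 250.2 204 210
```

```text
t 11.38 pos [501.1 250.8 203.5] yaw -155.25 tilt [0.0034 0.0014] w 15.5
q [ 0.443  0.351  1.793 -0.     0.994 -1.56 ] F [-1.61 -0.75  3.45] M [-0.206  0.779  0.094]
DELTA mm [ 0.8 -0.3 -0.5] turn [-0.0003  0.0036 -0.0916] | after-turn shift [ 0.8 -0.2 -0.5]
```

move_arm(
  deltas=[
    [0.6,-0.2,1,0,0.003,0.05],
    [0,0,1,0,0,0.05],
    [0,0,1,0,0,0.05],
  ],
)

```text
t: 11.63
ee_pos: [501.2, 251.0, 203.5]
orientation: [-0.43, 3.109, 0.002]
ft_force: [-2.9, -1.1, 3.5]
width: 16.0
```

```bash
python3 p.py 500.5 250.2 204 200
```

```text
t 11.63 pos [501.2 251.  203.5] yaw -164.26 tilt [0.0027 0.0016] w 16.0
q [ 0.443  0.352  1.792  0.     0.995 -1.403] F [-2.89 -1.07  3.5 ] M [-0.211  0.76   0.043]
DELTA mm [ 0.9 -0.5 -0.5] turn [ 0.0007  0.003  -0.0743] | after-turn shift [ 0.9 -0.5 -0.5]
```

move_arm(
  deltas=[
    [1.5,-0.7,0.6,0,0.003,0],
    [0.8,-0.3,0.6,0,0,0],
    [0.5,0,0.8,0,0,0.03],
  ],
)

```text
t: 11.88
ee_pos: [500.1, 250.2, 203.5]
orientation: [-0.385, 3.114, 0.005]
ft_force: [-0.8, -0.2, 3.0]
width: 15.5
```

```bash
python3 p.py 499.8 250.2 204 200
```

```text
t 11.88 pos [500.1 250.2 203.5] yaw -165.92 tilt [0.0038 0.0035] w 15.5
q [ 0.442  0.349  1.796  0.002  0.992 -1.376] F [-0.84 -0.2   3.  ] M [0.102 0.275 0.053]
DELTA mm [ 0.3  0.1 -0.5] turn [ 0.0023  0.0046 -0.1033] | after-turn shift [ 0.3  0.1 -0.5]
```

move_arm(
  deltas=[
    [0.4,0,0.8,0.001,0.003,-0.05],
    [0.4,0,0.8,0,0,-0.05],
    [0.4,0,0.8,0,0,-0.05],
  ],
)

```text
t: 12.13
ee_pos: [500.2, 250.5, 202.7]
orientation: [-0.628, 3.073, 0.004]
ft_force: [-0.5, -0.2, -4.1]
width: 15.8
```

```bash
python3 p.py 499.8 250.2 204 200
```

```text
t 12.13 pos [500.2 250.5 202.7] yaw -156.9 tilt [0.0045 0.0037] w 15.8
q [ 0.442  0.35   1.797  0.002  0.989 -1.533] F [-0.54 -0.21 -4.1 ] M [0.042 0.213 0.003]
DELTA mm [ 0.4 -0.1 -1.3] turn [0.0018 0.0055 0.0541] | after-turn shift [ 0.4 -0.2 -1.3]
```

Support has gone, so the tube is dropping over the nut. Going down without turning.

move_arm(
  deltas=[
    [0.3,0,2,0.001,0.004,0],
    [0.3,0,2,0,0,0],
  ],
)

```text
t: 12.3
ee_pos: [500.5, 250.7, 199.5]
orientation: [-0.633, 3.073, 0.003]
ft_force: [0.2, 0.8, 4.7]
width: 16.0
```

```bash
python3 p.py 500 250.2 186 200
```

```text
t 12.3 pos [500.5 250.7 199.5] yaw -156.72 tilt [0.0035 0.0024] w 16.0
q [ 4.430e-01  3.550e-01  1.797e+00  1.000e-03  9.850e-01 -1.535e+00] F [0.16 0.76 4.75] M [0.091 0.383 0.087]
DELTA mm [ 0.7 -0.3 13.5] turn [0.001  0.0041 0.0572] | after-turn shift [ 0.7 -0.3 13.5]
```

move_arm(
  deltas=[
    [0.6,-0.2,1.5,0.001,0.003,-0.02],
  ],
)

```text
t: 12.38
ee_pos: [500.4, 250.6, 198.3]
orientation: [-0.664, 3.069, 0.001]
ft_force: [0.3, 0.5, 0.0]
width: 15.7
```

```bash
python3 p.py 500 250.2 186 200
```

```text
t 12.38 pos [500.4 250.6 198.3] yaw -155.59 tilt [0.002  0.0009] w 15.7
q [ 0.443  0.357  1.797 -0.     0.985 -1.554] F [0.27 0.5  0.03] M [ 0.387  0.069 -0.015]
DELTA mm [ 0.5 -0.2 12.3] turn [0.0001 0.0022 0.0769] | after-turn shift [ 0.5 -0.2 12.3]
```

move_arm(
  deltas=[
    [0.4,-0.1,2,0,0.002,-0.02],
    [0.3,0,2,0,0,0],
  ],
)

```text
t: 12.55
ee_pos: [500.2, 250.5, 194.0]
orientation: [-0.698, 3.062, 0.001]
ft_force: [0.3, 1.8, -2.8]
width: 15.6
```

```bash
python3 p.py 500 250.2 186 200
```

```text
t 12.55 pos [500.2 250.5 194. ] yaw -154.3 tilt [0.001  0.0007] w 15.6
q [ 0.443  0.363  1.8    0.     0.977 -1.577] F [ 0.27  1.82 -2.77] M [ 0.455 -0.195  0.021]
DELTA mm [ 0.3 -0.2  8. ] turn [0.0003 0.0012 0.0994] | after-turn shift [ 0.3 -0.3  8. ]
```

Sliding down freely now.

move_arm(
  deltas=[
    [0.2,-0.1,2,0,0.001,0],
    [0.2,0,2,0,0,0],
    [0.2,0,1.5,0,0,0],
  ],
)

```text
t: 12.8
ee_pos: [500.1, 250.4, 187.1]
orientation: [-0.698, 3.062, 0.001]
ft_force: [-0.0, 0.7, -1.5]
width: 15.6
```

```bash
python3 p.py 500 250.2 186 200
```

```text
t 12.8 pos [500.1 250.4 187.1] yaw -154.33 tilt [0.0008 0.0008] w 15.6
q [ 4.430e-01  3.720e-01  1.806e+00  1.000e-03  9.630e-01 -1.576e+00] F [-0.01  0.72 -1.54] M [ 0.473 -0.3    0.067]
DELTA mm [ 0.2 -0.2  1.1] turn [0.0005 0.001  0.099 ] | after-turn shift [ 0.1 -0.2  1.1]
```

Fully seated (TCP z 187.1, so the tip is about 26 mm above the bench, no load). Turning clockwise while watching Mz.

move_arm(
  deltas=[
    [0.1,-0.1,0.2,0,0.001,0.05],
    [0.1,0,0,0,0,0.05],
    [0.1,0,0,0,0,0.05],
  ],
)

```text
t: 13.05
ee_pos: [500.4, 250.6, 186.6]
orientation: [-0.459, 3.107, 0.001]
ft_force: [-0.1, 0.4, -0.7]
width: 15.8
```

```bash
python3 p.py 500 250.2 186.5 200
```

```text
t 13.05 pos [500.4 250.6 186.6] yaw -163.19 tilt [0.0008 0.001 ] w 15.8
q [ 4.430e-01  3.730e-01  1.805e+00  1.000e-03  9.620e-01 -1.422e+00] F [-0.14  0.37 -0.7 ] M [ 0.349 -0.045  0.106]
DELTA mm [ 0.5 -0.3  0.1] turn [ 0.0007  0.0011 -0.0557] | after-turn shift [ 0.5 -0.3  0.1]
```

move_arm(
  deltas=[
    [0.4,-0.2,0,0,0.001,0.05],
    [0.1,0,0,0,0,0.05],
    [0.1,0,0,0,0,0.05],
  ],
)

```text
t: 13.3
ee_pos: [500.3, 250.6, 186.7]
orientation: [-0.213, 3.134, 0.002]
ft_force: [-0.2, 1.3, -1.6]
width: 16.0
```

```bash
python3 p.py 500 250.2 186.5 190
```

```text
t 13.3 pos [500.3 250.6 186.7] yaw -172.24 tilt [0.0007 0.0014] w 16.0
q [ 4.430e-01  3.730e-01  1.806e+00  1.000e-03  9.620e-01 -1.264e+00] F [-0.18  1.26 -1.63] M [ 0.383 -0.07   0.056]
DELTA mm [ 0.3 -0.4  0.2] turn [ 0.0013  0.0009 -0.0391] | after-turn shift [ 0.3 -0.4  0.2]
```

move_arm(
  deltas=[
    [0.3,-0.3,0,0.001,0.001,0.05],
    [0.1,0,0,0,0,0.05],
    [0.1,0,0,0,0,0.05],
  ],
)

```text
t: 13.55
ee_pos: [500.2, 250.7, 186.6]
orientation: [0.035, 3.141, 0.002]
ft_force: [0.8, 1.8, -1.3]
width: 15.7
```

```bash
python3 p.py 500 250.2 186.5 180
```

```text
t 13.55 pos [500.2 250.7 186.6] yaw 178.71 tilt [0.0007 0.0011] w 15.7
q [ 4.430e-01  3.730e-01  1.806e+00  1.000e-03  9.620e-01 -1.106e+00] F [ 0.76  1.8  -1.26] M [ 0.34  -0.175  0.121]
DELTA mm [ 0.2 -0.5  0.1] turn [ 0.0011  0.0007 -0.0225] | after-turn shift [ 0.2 -0.5  0.1]
```

move_arm(
  deltas=[
    [0.2,-0.4,0,0.001,0.001,0.05],
    [0.1,0,0,0,0,0.05],
    [0.1,0,0,0,0,0.05],
  ],
)

```text
t: 13.8
ee_pos: [500.2, 250.8, 186.7]
orientation: [0.283, 3.128, 0.002]
ft_force: [-0.1, 0.8, -1.4]
width: 15.8
```

```bash
python3 p.py 500 250.2 186.5 170
```

```text
t 13.8 pos [500.2 250.8 186.7] yaw 169.66 tilt [0.0007 0.001 ] w 15.8
q [ 4.430e-01  3.730e-01  1.805e+00  1.000e-03  9.620e-01 -9.480e-01] F [-0.08  0.77 -1.36] M [ 0.348 -0.122  0.057]
DELTA mm [ 0.1 -0.7  0.2] turn [ 0.0012  0.0005 -0.006 ] | after-turn shift [ 0.1 -0.7  0.2]
```

move_arm(
  deltas=[
    [0.1,-0.3,0,0,0,0.05],
    [0.1,0,0,0,0,0.05],
    [0.1,0,0,0,0,0.05],
  ],
)

```text
t: 14.05
ee_pos: [500.1, 250.9, 186.6]
orientation: [0.529, 3.096, 0.002]
ft_force: [0.6, 0.8, -0.9]
width: 15.8
```

```bash
python3 p.py 500 250.2 186.5 160
```

```text
t 14.05 pos [500.1 250.9 186.6] yaw 160.61 tilt [0.0013 0.0014] w 15.8
q [ 4.430e-01  3.730e-01  1.806e+00  1.000e-03  9.610e-01 -7.900e-01] F [ 0.55  0.79 -0.93] M [ 0.311 -0.13   0.087]
DELTA mm [-0.1 -0.7  0.1] turn [0.0017 0.0008 0.0107] | after-turn shift [-0.1 -0.7  0.1]
```

move_arm(
  deltas=[
    [0,-0.4,0,0.001,0,0.05],
    [0,-0.2,0,0,0,0.05],
    [0,-0.2,0,0,0,0.05],
  ],
)

```text
t: 14.3
ee_pos: [500.1, 250.7, 186.6]
orientation: [0.771, 3.044, 0.003]
ft_force: [0.4, 1.3, -0.8]
width: 15.8
```

```bash
python3 p.py 500 250.2 186.5 150
```

```text
t 14.3 pos [500.1 250.7 186.6] yaw 151.56 tilt [0.0018 0.0015] w 15.8
q [ 4.430e-01  3.720e-01  1.806e+00  1.000e-03  9.600e-01 -6.320e-01] F [ 0.44  1.33 -0.84] M [ 0.499 -0.064  0.075]
DELTA mm [-0.1 -0.5  0.1] turn [0.0022 0.0008 0.0272] | after-turn shift [-0.1 -0.5  0.1]
```

move_arm(
  deltas=[
    [0,-0.4,0,0.002,0,0.05],
    [0,-0.2,0,0,0,0.05],
    [0,-0.2,0,0,0,0.05],
  ],
)

```text
t: 14.55
ee_pos: [500.1, 250.8, 186.7]
orientation: [1.009, 2.974, 0.003]
ft_force: [-0.1, 1.8, -1.4]
width: 16.0
```

```bash
python3 p.py 500 250.2 186.5 140
```

```text
t 14.55 pos [500.1 250.8 186.7] yaw 142.5 tilt [0.0019 0.0013] w 16.0
q [ 0.443  0.372  1.806  0.     0.961 -0.473] F [-0.13  1.79 -1.37] M [ 0.442 -0.136  0.071]
DELTA mm [-0.2 -0.6  0.2] turn [0.0022 0.0007 0.0436] | after-turn shift [-0.3 -0.5  0.2]
```

move_arm(
  deltas=[
    [-0.2,-0.4,0,0.002,0,0.05],
    [0,-0.2,0,0,0,0.05],
    [0,-0.2,0,0,0,0.05],
  ],
)

```text
t: 14.8
ee_pos: [500.2, 250.8, 186.7]
orientation: [1.241, 2.885, 0.003]
ft_force: [0.6, 1.3, -0.9]
width: 15.7
```

```bash
python3 p.py 500 250.2 186.5 130
```

```text
t 14.8 pos [500.2 250.8 186.7] yaw 133.44 tilt [0.0017 0.0012] w 15.7
q [ 0.443  0.373  1.806  0.     0.961 -0.315] F [ 0.64  1.25 -0.91] M [ 0.466 -0.124  0.058]
DELTA mm [-0.3 -0.6  0.2] turn [0.002  0.0002 0.06  ] | after-turn shift [-0.4 -0.6  0.2]
```

move_arm(
  deltas=[
    [-0.3,-0.4,0,0.002,0,0.05],
    [0,-0.2,0,0,0,0.05],
    [0,-0.2,0,0,0,0.05],
  ],
)

```text
t: 15.05
ee_pos: [500.2, 250.7, 186.6]
orientation: [1.464, 2.779, 0.002]
ft_force: [0.1, 0.7, -0.1]
width: 15.9
```

```bash
python3 p.py 500 250.2 186.5 120
```

```text
t 15.05 pos [500.2 250.7 186.6] yaw 124.42 tilt [0.0011 0.0009] w 15.9
q [ 0.443  0.373  1.806  0.     0.962 -0.158] F [ 0.1   0.66 -0.06] M [ 0.267 -0.081  0.57 ]
DELTA mm [-0.3 -0.4  0.1] turn [ 0.0014 -0.0002  0.0771] | after-turn shift [-0.4 -0.4  0.1]
```

Landing felt: Mz jumped from 0.06 to 0.57 N m between yaw 133.4° and 124.4°. Target yaw is about 83°, which is 41–50° past landing.

move_arm(
  deltas=[
    [-0.3,-0.3,0,0.001,0,0.05],
    [0,-0.2,0,0,0,0.05],
    [0,-0.2,0,0,0,0.05],
  ],
)

```text
t: 15.3
ee_pos: [500.1, 250.4, 186.6]
orientation: [1.674, 2.657, 0.001]
ft_force: [0.3, 2.0, -0.6]
width: 15.6
```

```bash
python3 p.py 500 250.2 186.5 83
```

```text
t 15.3 pos [500.1 250.4 186.6] yaw 115.58 tilt [0.0014 0.    ] w 15.6
q [ 4.430e-01  3.730e-01  1.806e+00 -1.000e-03  9.620e-01 -3.000e-03] F [ 0.32  1.95 -0.56] M [ 0.447 -0.127  0.582]
DELTA mm [-0.2 -0.2  0.1] turn [1.400e-03 2.000e-04 5.686e-01] | after-turn shift [-0.2 -0.   0.1]
```

move_arm(
  deltas=[
    [-0.2,-0.2,0,0.001,0,0.05],
    [0,-0.1,0,0,0,0.05],
    [0,-0.1,0,0,0,0.05],
    [0,-0.1,0,0,0,0.05],
    [0,-0.1,0,0,0,0.05],
  ],
)

```text
t: 15.72
ee_pos: [499.9, 250.7, 186.6]
orientation: [2.0, 2.42, 0.001]
ft_force: [0.9, 1.6, -1.1]
width: 16.0
```

```bash
python3 p.py 500 250.2 186.5 83
```

```text
t 15.72 pos [499.9 250.7 186.6] yaw 100.87 tilt [ 0.002  -0.0008] w 16.0
q [ 0.444  0.373  1.806 -0.002  0.961  0.256] F [ 0.88  1.58 -1.15] M [ 0.361 -0.075  0.619]
DELTA mm [-0.5 -0.   0.1] turn [0.002  0.0009 0.3119] | after-turn shift [-0.5  0.1  0.1]
```

move_arm(
  deltas=[
    [-0.3,0,0,0.001,0,0.05],
    [0,0,0,0,0,0.05],
    [0,0,0,0,0,0.05],
    [0,0,0,0,0,0.05],
    [0,0,0,0,0,0.05],
  ],
)

```text
t: 16.13
ee_pos: [500.0, 251.0, 186.6]
orientation: [2.292, 2.145, 0.0]
ft_force: [-1.1, 1.7, -1.5]
width: 16.2
```

```bash
python3 p.py 500 250.2 186.5 83; python3 - <<'E'
from workcell import eyes
from h import *
for n in("side","top"):
    d=eyes.get_image(n);np.savez(n+"4.npz",**d);f=d["frame"][:,:,::-1]
    cv2.imwrite(f"pics/{n}4.png",cv2.resize(f[60:220,190:350] if n=="side" else f[140:300,130:290],(560,560)))
E
```

```text
t 16.13 pos [500.  251.  186.6] yaw 86.19 tilt [ 0.0019 -0.0018] w 16.2
q [ 0.445  0.373  1.805 -0.003  0.962  0.513] F [-1.05  1.7  -1.54] M [0.386 0.066 0.644]
DELTA mm [-0.8  0.   0.1] turn [0.0021 0.0016 0.0557] | after-turn shift [-0.8  0.1  0.1]
```

View pics/side4.png

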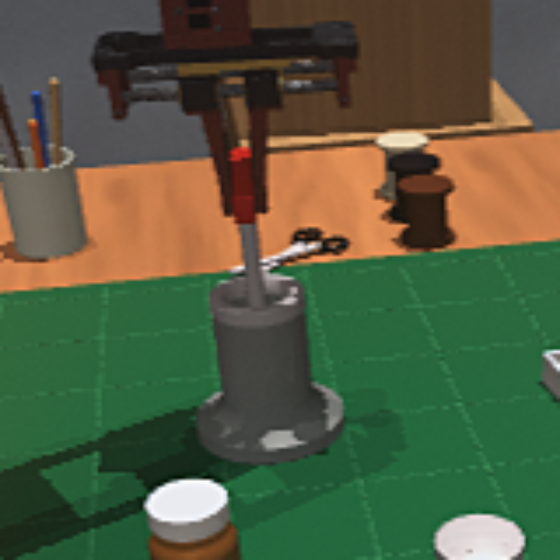

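View pics/top4.png

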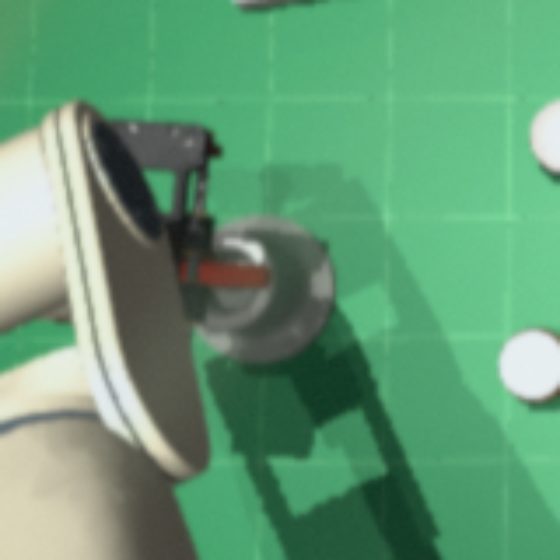

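Views: the bar lines up with the jaws (top crop 200–270, 274, no slip) and the shaft is upright in the bore. Estimate is about 40° past landing. One more small step, then back off within the play and lift.

move_arm(
  deltas=[
    [-0.5,0,0,0.001,0.001,0.055],
    [-0.2,0,0,0,0,0.0],
    [-0.2,0,0,0,0,0],
  ],
)

```text
t: 16.48
ee_pos: [500.0, 250.6, 186.6]
orientation: [2.343, 2.091, 0.002]
ft_force: [0.2, 1.9, -0.5]
width: 16.1
```

```bash
python3 p.py 500 250.2 186.5 90
```

```text
t 16.48 pos [500.  250.6 186.6] yaw 83.47 tilt [ 0.0016 -0.0002] w 16.1
q [ 4.440e-01  3.730e-01  1.806e+00 -1.000e-03  9.610e-01  5.580e-01] F [ 0.2   1.87 -0.51] M [ 0.62  -0.01   0.554]
DELTA mm [-0.4  0.   0.1] turn [ 1.600e-03  1.000e-04 -1.139e-01] | after-turn shift [-0.4 -0.   0.1]
```

move_arm(
  deltas=[
    [-0.3,0,0,0.001,0,-0.05],
    [-0.2,0,0,0,0,-0.04],
    [-0.2,0,0,0,0,-0.02],
  ],
)

```text
t: 16.73
ee_pos: [500.4, 250.5, 186.5]
orientation: [-2.217, -2.226, -0.003]
ft_force: [-0.5, 1.6, -1.4]
width: 15.7
```

```bash
python3 p.py 500 250.2 310 90
```

```text
t 16.73 pos [500.4 250.5 186.5] yaw 90.23 tilt [0.0013 0.0017] w 15.7
q [4.420e-01 3.730e-01 1.806e+00 1.000e-03 9.610e-01 4.380e-01] F [-0.52  1.64 -1.39] M [ 0.571 -0.012 -0.058]
DELTA mm [-1.000e-01 -2.000e-01 -1.235e+02] turn [ 0.0013 -0.0017  0.0041] | after-turn shift [  -0.3   -0.4 -123.5]
```

move_arm(
  deltas=[
    [0,0,-2,0,0,0.03],
    [0,0,-4,0,0,0],
    [0,0,-6,0,0,0],
    [0,0,-8,0,0,0],
  ],
)

```text
t: 17.07
ee_pos: [498.5, 248.7, 201.8]
orientation: [-2.244, -2.196, 0.007]
ft_force: [3.7, 2.3, -7.2]
width: 15.6
```

```bash
python3 p.py 500 250.2 310 90
```

```text
t 17.07 pos [498.5 248.7 201.8] yaw 88.76 tilt [-0.0043 -0.0021] w 15.6
q [ 0.441  0.352  1.796 -0.     0.999  0.463] F [ 3.68  2.32 -7.19] M [ 0.473 -0.949  0.062]
DELTA mm [   1.3    1.  -108.2] turn [-0.0043  0.0021 -0.0217] | after-turn shift [   1.5    1.5 -108.2]
```

move_arm(
  deltas=[
    [1.4,1.6,-5,-0.004,0.002,0],
    [0.4,0.4,-8,-0.001,0,0],
    [0.4,0.4,-8,-0.001,0,0],
  ],
)

```text
t: 17.32
ee_pos: [500.1, 250.1, 225.8]
orientation: [2.244, 2.198, -0.003]
ft_force: [1.1, 0.7, -4.6]
width: 15.8
```

```bash
python3 p.py 500 250.2 310 90
```

```text
t 17.32 pos [500.1 250.1 225.8] yaw 88.81 tilt [-0.0007 -0.0019] w 15.8
q [ 0.443  0.324  1.774 -0.002  1.045  0.465] F [ 1.11  0.7  -4.62] M [-0.055 -0.021 -0.038]
DELTA mm [ -0.   -0.2 -84.2] turn [-0.0007  0.0019 -0.0207] | after-turn shift [  0.1  -0.1 -84.2]
```

move_arm(
  deltas=[
    [0.3,0.3,-15,-0.001,0,0],
    [0.3,0.5,-20,-0.001,0,0],
    [0.3,0.5,-20,-0.001,0,0],
    [0.3,0.5,-20,-0.001,0,0],
    [0,0,-10,0,0,0],
  ],
)

```text
t: 17.73
ee_pos: [499.4, 250.3, 318.5]
orientation: [2.241, 2.197, -0.004]
ft_force: [1.3, 0.5, -3.7]
width: 15.8
```

```bash
python3 p.py 589.5 -296.5 320 90
```

```text
t 17.73 pos [499.4 250.3 318.5] yaw 88.87 tilt [ 0.0002 -0.004 ] w 15.8
q [ 0.445  0.227  1.68  -0.004  1.237  0.466] F [ 1.27  0.5  -3.71] M [-0.066 -0.097  0.037]
DELTA mm [-544.9  100.9    0.7] turn [ 0.0002  0.004  -0.0198] | after-turn shift [-546.8   90.1   -1.5]
```

move_arm(
  deltas=[
    [-18,3,-2,0,0,0],
    [-32,6,-2,0,0,0],
    [-36,7,-2,0,0,0],
    [-36,7,-2,0,0,0],
    [-36,7,-2,0,0,0],
  ],
)

```text
t: 18.15
ee_pos: [525.9, 93.4, 336.0]
orientation: [2.228, 2.21, 0.008]
ft_force: [1.1, -0.1, -4.0]
width: 15.4
```

move_arm(
  deltas=[
    [-36,7,-1,0,0,0],
    [-36,7,-1,0,0,0],
    [-36,7,-1,0,0,0],
    [-36,7,-1,0,0,0],
    [-36,7,-1,0,0,0],
  ],
)

```text
t: 18.57
ee_pos: [556.8, -95.4, 344.2]
orientation: [2.226, 2.213, 0.007]
ft_force: [0.2, 0.3, -3.6]
width: 15.9
```

```bash
python3 p.py 589.5 -296.5 320 90
```

```text
t 18.57 pos [556.8 -95.4 344.2] yaw 89.65 tilt [0.0052 0.0011] w 15.9
q [-0.192  0.213  1.639  0.002  1.285 -0.186] F [ 0.16  0.32 -3.6 ] M [-0.064 -0.018 -0.021]
DELTA mm [-200.9   33.8   24.2] turn [ 0.0051 -0.0011 -0.0062] | after-turn shift [-201.1   32.7   24.2]
```

move_arm(
  deltas=[
    [-36,6,4,0.005,0,0],
    [-36,6,4,0,0,0],
    [-36,6,4,0,0,0],
    [-36,6,4,0,0,0],
    [-30,5,4,0,0,0],
  ],
)

```text
t: 18.98
ee_pos: [582.9, -279.5, 327.0]
orientation: [-2.229, -2.214, -0.002]
ft_force: [-0.1, 0.1, -2.9]
width: 15.8
```

move_arm(
  deltas=[
    [-12,2,0,0,0,0],
    [0,0,0,0,0,0],
    [0,0,0,0,0,0],
  ],
)

```text
t: 19.23
ee_pos: [582.9, -298.2, 325.4]
orientation: [-2.234, -2.204, 0.002]
ft_force: [-0.6, -0.1, -4.6]
width: 16.3
```

```bash
python3 p.py 589.5 -296.5 300 90
```

```text
t 19.23 pos [ 582.9 -298.2  325.4] yaw 89.22 tilt [-0.0033  0.0011] w 16.3
q [-4.910e-01  3.780e-01  1.456e+00 -1.000e-03  1.311e+00 -4.770e-01] F [-0.62 -0.13 -4.56] M [-0.013  0.091 -0.025]
DELTA mm [ 1.7  6.6 25.3] turn [-0.0033 -0.0011 -0.0136] | after-turn shift [ 1.7  6.6 25.4]
```

move_arm(
  deltas=[
    [1.5,6.5,8,-0.003,-0.001,-0.01],
    [0,0,10,0,0,0],
    [0,0,5,0,0,0],
    [0,0,0,0,0,0],
  ],
)

```text
t: 19.57
ee_pos: [589.8, -291.9, 300.9]
orientation: [-2.219, -2.222, -0.001]
ft_force: [-0.5, -0.2, -4.7]
width: 16.0
```

```bash
python3 p.py 589.5 -296.2 240 90;python3 - <<'E'
from workcell import eyes
from h import *
d=eyes.get_image("side");np.savez("side5.npz",**d);f=d["frame"][:,:,::-1]
cv2.imwrite("pics/side5.png",cv2.resize(f[160:380,270:430],(480,660))[:600])
P,u,v=pts(d,np.ones((400,640),bool))
q=(abs(P[:,0]-590)<45)&(abs(P[:,1]+296)<40)
for z0 in(115,130,145,175,195,215,235,255):
    s=q&(abs(P[:,2]-z0)<6);print(z0,s.sum(),P[s].mean(0).round(1) if s.any() else "")
E
python3 p.py 589.5 -296.2 240 90
```

```text
t 19.57 pos [ 589.8 -291.9  300.9] yaw 90.06 tilt [-0.0005  0.0016] w 16.0
q [-4.780e-01  4.000e-01  1.477e+00  1.000e-03  1.265e+00 -4.800e-01] F [-0.53 -0.16 -4.68] M [ 0.005  0.102 -0.004]
DELTA mm [-4.4 -0.2 60.8] turn [-0.0005 -0.0016  0.0011] | after-turn shift [-4.3 -0.3 60.9]
115 0 
130 0 
145 153 [ 586.4 -305.1  145.4]
175 187 [ 586.1 -305.1  175. ]
195 338 [ 588.3 -298.6  194.6]
215 69 [ 589.3 -296.8  215. ]
235 67 [ 589.  -296.8  234.6]
255 84 [ 589.1 -296.6  255.1]
t 19.62 pos [ 589.8 -291.8  301.2] yaw 90.06 tilt [-0.0005  0.0018] w 16.0
q [-4.780e-01  4.000e-01  1.477e+00  1.000e-03  1.266e+00 -4.800e-01] F [ 0.53 -0.22 -4.55] M [-0.081  0.053 -0.027]
DELTA mm [-4.5 -0.2 61.2] turn [-0.0005 -0.0018  0.0011] | after-turn shift [-4.4 -0.3 61.2]
```

View pics/side5.png

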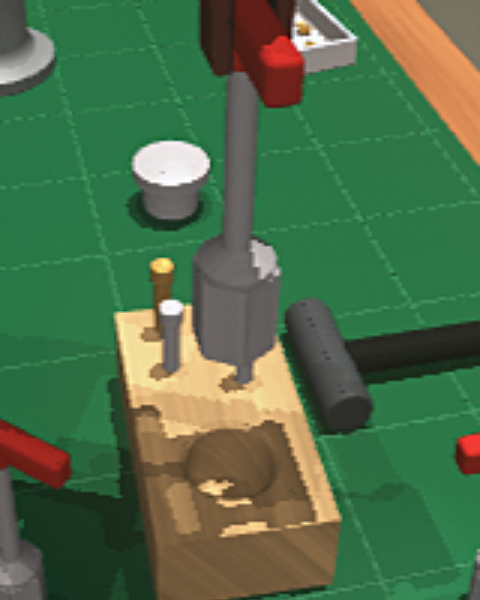

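```bash
python3 - <<'E'
from h import *
d=load("side5.npz");print(onplane(d,[346.8,332.3,361.7,346.8,346.8],[315,315,315,303.3,326.7],55.).round(1))
P,u,v=pts(d,np.ones((400,640),bool))
q=(abs(P[:,0]-589)<45)&(abs(P[:,1]+296)<45)&(P[:,2]<50)&(P[:,2]>5)
m=np.zeros((400,640),np.uint8);m[v[q],u[q]]=255
cs=[c for c in cv2.findContours(m,cv2.RETR_EXTERNAL,cv2.CHAIN_APPROX_NONE)[0]]
c=max(cs,key=cv2.contourArea)[:,0];print(len(c),c.min(0),c.max(0))
W=onplane(d,c[:,0],c[:,1],55.)[:,:2];print(cv2.minEnclosingCircle(W.astype(np.float32)),W.mean(0),W.min(0),W.max(0))
# block
h=cv2.cvtColor(d["frame"],cv2.COLOR_RGB2HSV)[v,u]
q=(abs(P[:,2]-55)<4)&(abs(P[:,0]-590)<80)&(P[:,1]<-120)&(P[:,1]>-400)&(h[:,0]>8)&(h[:,0]<35)
print(cv2.minAreaRect(P[q][:,:2].astype(np.float32)))
E
```

```text
[[ 588.6 -301.8   55. ]
 [ 565.8 -296.8   55. ]
 [ 611.9 -306.9   55. ]
 [ 594.8 -278.6   55. ]
 [ 582.7 -323.5   55. ]]
75 [332 303] [361 326]
((588.4933471679688, -300.0780029296875), 23.62665367126465) [ 588.32218692 -300.21302835] [ 564.91027466 -323.01497131] [ 611.95416078 -276.63196854]
((591.4658203125, -259.157958984375), (173.1609649658203, 94.95819091796875), 86.8463363647461)
```

move_arm(
  deltas=[
    [-5,0,10,0,-0.002,0],
    [0,0,15,0,0,0],
    [0,0,15,0,0,0],
    [0,0,10,0,0,0],
    [0,0,0,0,0,0],
  ],
)

```text
t: 20.03
ee_pos: [590.9, -295.8, 249.1]
orientation: [2.214, 2.225, -0.0]
ft_force: [-0.8, -0.8, -4.7]
width: 15.7
```

```bash
python3 p.py 589.3 -297.2 222 90
```

```text
t 20.03 pos [ 590.9 -295.8  249.1] yaw 90.27 tilt [ 0.0021 -0.0023] w 15.7
q [-4.820e-01  4.480e-01  1.525e+00 -1.000e-03  1.166e+00 -4.860e-01] F [-0.8  -0.79 -4.69] M [-0.041  0.165  0.054]
DELTA mm [-1.3 -1.6 27.1] turn [0.0021 0.0023 0.0048] | after-turn shift [-1.4 -1.6 27.1]
```

move_arm(
  deltas=[
    [-1.4,-1.6,8,0.002,0.002,0],
    [0,0,10,0,0,0],
    [0,0,8,0,0,0],
    [0,0,0,0,0,0],
  ],
)

```text
t: 20.37
ee_pos: [589.6, -297.8, 221.4]
orientation: [2.215, 2.226, 0.0]
ft_force: [0.6, 1.1, -4.4]
width: 15.5
```

```bash
python3 p.py 589.3 -297.2 210 90
```

```text
t 20.37 pos [ 589.6 -297.8  221.4] yaw 90.28 tilt [ 0.0009 -0.0008] w 15.5
q [-0.486  0.476  1.548 -0.     1.117 -0.49 ] F [ 0.62  1.14 -4.37] M [-0.057  0.164  0.003]
DELTA mm [ 0.6 -0.3 11.4] turn [0.0009 0.0008 0.005 ] | after-turn shift [ 0.6 -0.3 11.4]
```

move_arm(
  deltas=[
    [0.6,-0.3,3,0,0,0],
    [0,0,4,0,0,0],
    [0,0,4,0,0,0],
  ],
)

```text
t: 20.62
ee_pos: [590.0, -297.7, 210.6]
orientation: [2.214, 2.224, 0.001]
ft_force: [0.1, -0.1, -4.0]
width: 16.0
```

```bash
python3 p.py 589.3 -297 200 90
```

```text
t 20.62 pos [ 590.  -297.7  210.6] yaw 90.27 tilt [ 0.0027 -0.0018] w 16.0
q [-0.485  0.487  1.557 -0.     1.095 -0.49 ] F [ 0.06 -0.05 -4.04] M [-0.067  0.043 -0.027]
DELTA mm [ 0.7 -0.7 10.6] turn [0.0027 0.0018 0.0048] | after-turn shift [ 0.7 -0.7 10.6]
```

In the hole (tip about 50 mm, below the 55 mm mouth) with no contact. Continuing.

move_arm(
  deltas=[
    [0.5,-0.7,6,0.002,0.002,0],
    [0,-0.3,8,0,0,0],
    [0,-0.3,8,0,0,0],
    [0,-0.3,6,0,0,0],
  ],
)

```text
t: 20.95
ee_pos: [589.2, -297.5, 181.3]
orientation: [2.214, 2.225, 0.002]
ft_force: [-0.6, -0.0, -4.2]
width: 15.9
```

```bash
python3 p.py 589.3 -297 171.5 90
```

```text
t 20.95 pos [ 589.2 -297.5  181.3] yaw 90.28 tilt [ 0.003  -0.0009] w 15.9
q [-4.860e-01  5.180e-01  1.580e+00  1.000e-03  1.041e+00 -4.910e-01] F [-0.64 -0.05 -4.23] M [-0.059  0.07  -0.01 ]
DELTA mm [0.5 0.1 9.8] turn [0.003  0.0009 0.0049] | after-turn shift [0.5 0.1 9.8]
```

move_arm(
  deltas=[
    [0.3,0,4,0.002,0,0],
    [0,0,3,0,0,0],
    [0,0,2,0,0,0],
    [0,0,1,0,0,0],
  ],
)

```text
t: 21.28
ee_pos: [589.3, -297.3, 171.1]
orientation: [2.215, 2.226, -0.001]
ft_force: [-3.2, 0.7, 5.3]
width: 16.0
```

```bash
python3 p.py 589.3 -297 171 90
```

```text
t 21.28 pos [ 589.3 -297.3  171.1] yaw 90.29 tilt [ 0.0002 -0.0009] w 16.0
q [-4.850e-01  5.310e-01  1.584e+00 -1.000e-03  1.026e+00 -4.900e-01] F [-3.18  0.74  5.28] M [ 0.359  1.103 -0.012]
DELTA mm [0.3 0.  0.1] turn [0.0002 0.0009 0.005 ] | after-turn shift [0.3 0.  0.1]
```

On the floor (z 171.1, as at the grasp). Releasing.

move_arm(
  deltas=[
    [0,0,-0.5,0,0,0],
    [0,0,0,0,0,0],
    [0,0,0,0,0,0],
    [0,0,0,0,0,0],
    [0,0,0,0,0,0],
  ],
  hand=-1,
)

```text
t: 21.7
ee_pos: [591.8, -298.6, 174.8]
orientation: [2.211, 2.222, 0.003]
ft_force: [0.4, -0.0, 0.2]
width: 45.3
```

move_arm(
  deltas=[
    [0,0,0,0,0,0],
    [0,0,0,0,0,0],
    [0,0,0,0,0,0],
    [0,0,0,0,0,0],
  ],
)

```text
t: 22.03
ee_pos: [592.1, -298.8, 175.0]
orientation: [2.21, 2.221, 0.003]
ft_force: [-0.4, -0.1, -0.3]
width: 72.4
```

```bash
python3 p.py 589.3 -297 171 90
```

```text
t 22.03 pos [ 592.1 -298.8  175. ] yaw 90.28 tilt [ 0.0073 -0.0045] w 72.4
q [-4.850e-01  5.270e-01  1.580e+00 -1.000e-03  1.026e+00 -4.900e-01] F [-0.43 -0.06 -0.35] M [-0.063  0.046 -0.036]
DELTA mm [ 1.8 -2.9  4. ] turn [0.0073 0.0045 0.005 ] | after-turn shift [ 1.8 -2.8  4. ]
```

move_arm(
  deltas=[
    [0,-2,-5,0.004,0,0],
    [0,0,-15,0,0,0],
    [0,0,-25,0,0,0],
    [0,0,-30,0,0,0],
    [0,0,-30,0,0,0],
  ],
)

```text
t: 22.45
ee_pos: [585.1, -296.1, 275.8]
orientation: [-2.208, -2.219, 0.01]
ft_force: [0.7, -0.1, 0.1]
width: 87.9
```

move_arm(
  deltas=[
    [40,0,0,0,0,0],
    [40,0,0,0,0,0],
    [40,0,0,0,0,0],
    [40,0,0,0,0,0],
    [40,0,0,0,0,0],
  ],
)

```text
t: 22.87
ee_pos: [588.1, -99.7, 286.9]
orientation: [2.225, 2.209, -0.002]
ft_force: [0.3, -0.3, -0.2]
width: 87.9
```

move_arm(
  deltas=[
    [0,0,0,0,0,0],
    [0,0,0,0,0,0],
  ],
)

```text
t: 23.03
ee_pos: [587.6, -92.4, 288.2]
orientation: [2.217, 2.217, -0.0]
ft_force: [0.0, -0.6, -0.8]
width: 88.0
```

```bash
python3 p.py 589.3 -297 271 90; python3 - <<'E'
from workcell import eyes
from h import *
for n in("side","top"):
    d=eyes.get_image(n);np.savez(n+"6.npz",**d);f=d["frame"][:,:,::-1]
    cv2.imwrite(f"pics/{n}6.png",f)
    m=red(d);k,l,s,c=cv2.connectedComponentsWithStats(m.astype(np.uint8))
    P,u,v=pts(d,np.ones((400,640),bool))
    for i in range(1,k):
        if s[i,4]>30:
            v_,u_=np.nonzero(l==i);W=onplane(d,u_,v_,201.);Q,_,_=pts(d,l==i);print(n,c[i].round(),s[i,4],"mean@201",W.mean(0).round(1),"ztop",np.percentile(Q[:,2],90).round(1),Q.mean(0).round(1))
    q=(abs(P[:,0]-590)<30)&(abs(P[:,1]+297)<30)
    for z0 in(65,90,110,130,150,165):
        t=q&(abs(P[:,2]-z0)<6);print(z0,t.sum(),P[t].mean(0).round(1) if t.any() else "")
E
```

```text
t 23.03 pos [587.6 -92.4 288.2] yaw 90.01 tilt [ 0.0043 -0.0045] w 88.0
q [-0.174  0.309  1.64  -0.004  1.188 -0.173] F [ 0.01 -0.58 -0.8 ] M [-0.068  0.066 -0.019]
DELTA mm [-204.5    1.6   18.1] turn [0.0043 0.0045 0.0002] | after-turn shift [-204.6    1.7   17.2]
side [351. 251.] 671 mean@201 [ 586.8 -311.8  201. ] ztop 201.4 [ 587.4 -309.7  199. ]
side [268. 306.] 634 mean@201 [ 469.4 -383.7  201. ] ztop 141.7 [ 468.2 -327.4  137.2]
side [451. 306.] 711 mean@201 [ 671.6 -429.7  201. ] ztop 141.7 [ 709.8 -382.4  137.2]
65 311 [ 587.1 -302.7   64.8]
90 45 [ 587.9 -301.7   89.7]
110 50 [ 587.3 -301.8  110.1]
130 55 [ 587.4 -301.6  130.2]
150 42 [ 586.  -301.4  149.3]
165 22 [ 584.1 -301.7  163.4]
top [431. 138.] 127 mean@201 [ 696.7 -359.3  201. ] ztop 145.0 [ 712.2 -376.8  141.4]
top [408. 181.] 246 mean@201 [ 588.2 -295.6  201. ] ztop 204.3 [ 588.2 -295.8  201.5]
top [414. 231.] 119 mean@201 [ 466.1 -306.6  201. ] ztop 144.2 [ 468.3 -321.   141.4]
65 95 [ 579.8 -293.2   64.1]
90 5 [ 587.1 -290.7   89.6]
110 3 [ 584.5 -291.1  110.4]
130 2 [ 583.4 -292.6  131.1]
150 1 [ 583.3 -292.5  150.1]
165 0
```

View pics/side6.png

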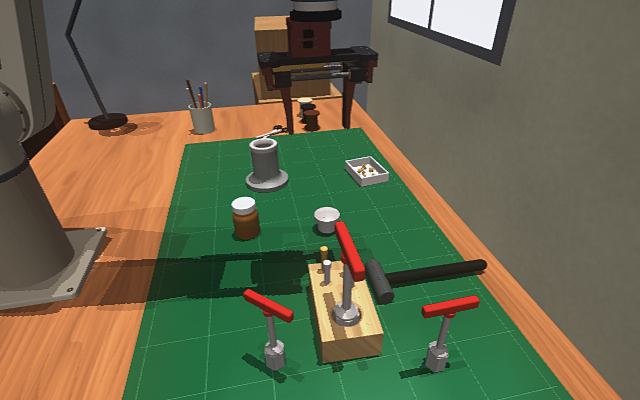

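View pics/top6.png

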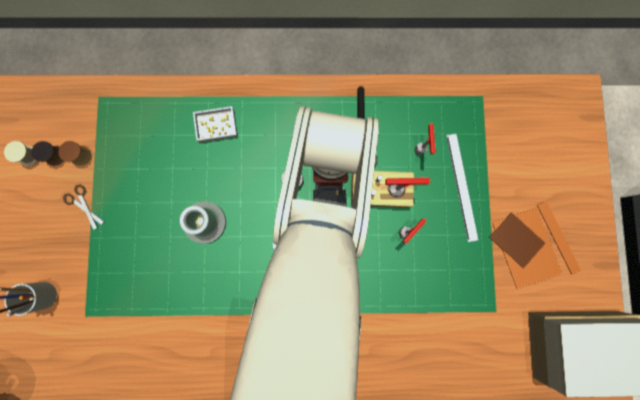

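The wrench (top 408,181; side 347,250) stands upright in its hole. The bar's top is at 201 mm, as at the start, and the bystanders sit at their old pixels. Handing in.

```bash
python3 -c "
from workcell import ctrl
print(ctrl.get_obs()['qvel'].round(3)); print(ctrl.close_job())"
```

```text
[-0.03   0.01  -0.005 -0.008 -0.004 -0.003]
the job is handed in; nothing more can be done
None
```

I tightened the nut about 45° past landing, put the wrench back in its hole in the block, and handed the job in at about 23 s. No verdict was reported.

- **Fitting:** I took the largest red T wrench from the block and lowered it into the bore. It first stood on the nut's edge at the predicted height with only 6–10 N on it. A clockwise search did not seat it because the tube was about 1 mm off centre. After re-centring and turning back, it dropped fully down (tip about 26 mm above the bench).
- **Tightening:** The nut ran free at about 0.07 N m. It landed between tool angles 133° and 124°, where the torque jumped to 0.57 N m. I stopped at 83.5°, which is 41–50° past landing. The torque just before the last 3° step was 0.64 N m, suggesting about 36° at that point, so slightly less. Both readings are within the allowed 25–75°. The squeeze on the washer itself cannot be measured here.
- **Last checks:** The wrench stands released, with the top of its handle at 201 mm as at the start, the shaft near vertical, and the hand well clear. The other things on the bench look unmoved by eye; the head and jar were partly hidden by the arm in the top view.
- **Disagreement:** The side camera puts the hole about 3–4 mm further towards −y than the top camera does. I aimed between the two and the wrench went in without contact.

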